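# Press wax blocks flat in a screw press

### The job

Lay every wax-block cassette standing on the bench right of the green screw press flat, wax up, in its own blue pocket of the aluminium loading plate, then slide the plate by its black grip along the bed under the press until it is fully home against both rear dowel pins and the red side stop. Wind the crank clockwise until the platen just touches the blocks, add a quarter of a turn, no more, and leave it so for three seconds. Then wind the platen back up by about a turn, draw the plate out again until its pockets are well clear of the press (10 to 15 cm), blocks still in their pockets, and leave everything else as it was.

Things in the scene. Friction and masses are not known exactly. Their poses are not given: they have to be found in the camera images.
- press: green screw press fixed on the bench; origin on the bench under the screw axis. Smooth, slippery steel bed 12 mm thick, own x +-100, own y -290 to +120 mm; column at own y 73 to 123, 162 mm high. The plate is fed along own +y (roughly to the robot's left). Arm and nut housing (29 mm radius round the screw axis) lie 114 to 164 mm over the bench
- dowel_near (a point): rear dowel pin, 10 mm diameter, 12 mm high over the bed; point where it meets the plate's rear edge (press x -55, y 45, 3 mm over the bed)
- dowel_far (a point): the other rear dowel pin, same size; point where it meets the plate's rear edge (press x +55, y 45)
- side_stop (a point): red side stop block, 12 mm high; centre of its locating face (press x 77, y -115; the face is 30 mm long)
- press_axis (a point): point on the bed's top surface on the screw axis (own x 0, y 0 of the press)
- crank_axis (a point): point on the crank's axis (the vertical screw axis), at the height of the middle of the crank's knob, 205 mm over the bench
- crank_grip (a point): middle of the crank's knob: black, upright, about 18 mm diameter, 40 mm high, free to spin on its pin, 50 mm from the crank axis; top 227 mm, crank arm under it 185 mm over the bench. It may be held from above and led round a circle with the gripper's heading unchanged
- crank (a joint): crank angle in rad, grows as the crank is turned clockwise seen from above, which lowers the platen 15 mm a turn; 0 at the top end, starts at 0 to 2.2. At 0 the arm points 2.5 rad counter-clockwise from press x. It stays where it is left (self-locking; about 3 to 4 N at the knob)
- platen (a joint): spring travel of the platen on the screw in m: 0 while it hangs free, and grows from the moment of contact as the screw goes on down (15 mm a turn; 3.75 mm for a quarter turn); 3 N per mm. Its stop is at 12 mm
- platen_face (a point): centre of the underside of the aluminium platen, a bar 140 mm (press x) x 28 mm (press y) x 12 mm that hangs under the screw
- carrier: loose aluminium loading plate, 0.3 kg, lying on the bed: 154 mm (own x) x 180 mm (own y -135 to +45) x 6 mm. Origin on its underside at the centre of the pocket row, on the screw axis when home, axes then as the press's. It starts 115 to 145 mm towards press -y and 14 to 22 mm towards press -x of home, turned up to 0.1 rad
- carrier_grip (a point): middle of the plate's black upright grip block, 36 mm (plate x) x 14 mm (plate y), from the plate's top (6 mm) to 40 mm over its underside, at own x 0, y -115 of the plate
- pocket_0 (a point): centre of the floor of a blue pocket of the loading plate (plate own x -47 mm, y 0, 6 mm above its underside). A pocket is 44 mm (plate x) by 34 mm (plate y) clear inside dark ribs 3 mm thick and 4 mm high; a cassette lies in it with its 41 mm side along plate x, either way round, its centre over this point
- pocket_1 (a point): centre of the floor of a blue pocket of the loading plate (plate own x 0 mm, y 0, 6 mm above its underside). A pocket is 44 mm (plate x) by 34 mm (plate y) clear inside dark ribs 3 mm thick and 4 mm high; a cassette lies in it with its 41 mm side along plate x, either way round, its centre over this point
- pocket_2 (a point): centre of the floor of a blue pocket of the loading plate (plate own x 47 mm, y 0, 6 mm above its underside). A pocket is 44 mm (plate x) by 34 mm (plate y) clear inside dark ribs 3 mm thick and 4 mm high; a cassette lies in it with its 41 mm side along plate x, either way round, its centre over this point
- edge_near (a point): point on the plate's rear edge that meets the dowel at press x -55 (press y 45 when home)
- edge_far (a point): point on the plate's rear edge that meets the dowel at press x +55 (press y 45 when home)
- edge_side (a point): point on the plate's +x edge that meets the red side stop (press x 77 when home)
- block_yellow: tissue cassette with a wax block on it: yellow plastic base 28 (own x) x 41 (own y) x 5 mm, white wax block 24 x 30 mm on top of the base, 12 mm high in all. Origin: centre of the underside, z up through the block. Grip it across the 28 mm sides, in a pocket across the wax. It may be absent (then nothing is asked of it)
- block_pink: tissue cassette with a wax block on it: pink plastic base 28 (own x) x 41 (own y) x 5 mm, white wax block 24 x 30 mm on top of the base, 12 mm high in all. Origin: centre of the underside, z up through the block. Grip it across the 28 mm sides, in a pocket across the wax. It may be absent (then nothing is asked of it)
- block_green: tissue cassette with a wax block on it: green plastic base 28 (own x) x 41 (own y) x 5 mm, white wax block 24 x 30 mm on top of the base, 12 mm high in all. Origin: centre of the underside, z up through the block. Grip it across the 28 mm sides, in a pocket across the wax. It may be absent (then nothing is asked of it)
- tape_roll: roll of tape, 73 mm diameter, 19 mm high; bystander; origin centre of underside
- timer: white wedge-shaped lab timer 62 x 24 x 58 mm; bystander; origin centre of underside
- reagent_blue: blue bottle with black cap, 39 mm diameter, 98 mm high; bystander; origin centre of underside
There are look-alikes about, which are no part of the job. What is shaped like the block_pink but orange or purple is not meant.

How it is judged:
By the outcome, as a careful person would: the job done as asked, in the order asked, and still so for the second after the job is handed in, with the robot touching nothing.
Of block_yellow, block_pink, block_green only 2 to 3 are there at a start; the rules pass over those that are not, and their reading is None.
At some moment in a run one of block_yellow, block_pink, block_green may be knocked a few centimetres aside while the robot is not near it.
Once in a run the grip may slacken for a moment while it holds something.
It also fails if it takes over 200 s, if anything falls off the work surface, if the arm or the gripper's body presses on something with over 40 N, if the wrist force passes 120 N, or if a joint passes its speed limit or range.

### The arm

A 6-joint arm with a two-finger parallel gripper is mounted at the origin on a cart in front of the work surface, level with it; the furniture and walls round the work are solid. World frame = base frame: x ahead of the robot, y to its left, z up, the work surface at z = 0. Lengths are in mm, angles in rad, forces in N, time in s.
With the tool pointing down it reaches from about 350 to 775 mm from the base axis. Payload 7.3 kg.
Tool frame: the origin (TCP) lies at the very end of the fingers, on their centre line; the grasp point (between the pads) lies 19 mm behind it; z points along the fingers, y is the line along which they close (so a half turn about z gives the same grasp; the last joint's range is limited). The gripper opens to 92 mm and grips with 3 to 60 N. Pads are 19 mm wide; open, the fingers measure 130 mm over their backs; the gripper's body (75 mm by 190 mm) begins 47 mm behind the grasp point.
Start: joints at [-1.426, 0.342, 1.524, -0, 1.275, -0.146], TCP at [150.55, -502.971, 226.741] pointing down, gripper open.
Joint ranges: [-2.53, 2.53], [-0.77, 2.02], [0.04, 2.7], [-1, 4.14], [0.28, 2.66], [-3.11, 3.11]. Speed limits (rad/s): [2.57, 2.57, 3.14, 3.14, 3.14, 3.14].

### API

Orientations are given as [roll, pitch, yaw] about the fixed x, y, z axes, in that order (R = Rz(yaw) Ry(pitch) Rx(roll)).
In Python, from plant import * gives the robot as it stands.
- The arm moves only by the tool arm_command, never from a script. Its arguments are lists of equal length, an entry for each row: "gripper": the finger opening in mm, from 0 to 91.8; "dp": the shift along the tool's x, y, z in units of 25 mm (1.0 is 25 mm), a list of three; "twist": the turn about the tool's z in units of 5 degrees (1.0 is 5 degrees). A call has exactly 5 rows; each row shifts and turns the commanded pose from where the row before left it, along the tool's axes as they then stand; what a row does not reach is not made up. A row lasts 1/8 s, in which the tool goes at most 62.5 mm and 10.7 degrees, less where a joint would pass 70% of its speed; a pose out of reach is approached as far as the arm can. A call is refused whole if a number of a shift passes 1 or a number of a turn 1, either way. A call with a gripper value outside its range is refused whole. The fingers move at their own pace and stop on an object; the grip force is fixed at half the most. Time passes only in rows, so rows that do not move let the fingers close, or fill a call up. It gives the time, the measured TCP pose, the force, the opening and the grip force at its end, in the units of the state.
- get_obs(): the state, without advancing time (a new reading comes with each control period).
- capture(name): name is "side" or "top" or "wrist"; returns the picture (420x560x3 uint8, red, green, blue); there is no depth.
- get_calibration(name): a dict with "mtx" (3x3 intrinsics, pixels), "position" and "attitude" of the camera in the world; the wrist camera has in their place "mount" (4x4, takes a point from camera to tool coordinates, whose origin is the TCP and whose axes are the flange's). Camera axes: x right, y down, z forward; pixel columns grow to the right and rows downward; lengths in mm; the calibration is good to about 2 mm. The wrist camera is an equidistant fisheye: a pixel r from the principal point sees the ray r / f radians off the axis. A picture is of the moment at which its call begins: read the wrist's pose just before it. get_calibration takes no time and is no camera call.
- close_job(): hands the job in; it is judged then, once.
The state is a dict: "time": time; "joint_positions": joint angles; "dq": joint speeds; "tau": joint torques, N m; "tool_pos": TCP position; "tcp_rot": TCP orientation; "contact_force": force on the tool from outside, world axes, zero at the start; "moment": the same for the moment, N m; "grip_width": finger opening in mm; "finger_force": force on a finger pad.
Only numpy, scipy, OpenCV 4.12 (cv2) and the standard library are available. Lean on these libraries where they do the work, as an engineer would, in place of code of your own. Each camera call takes 0.05 s, during which the arm holds its last target. There are 200 camera calls.

## Working session

There is one attempt and no reset: what is moved stays moved. The work goes in short steps, Python scripts to look and compute and a tool call to move; the robot and the scene stay as the last step left them, time stands still between calls to the robot, and variables do not carry over. Pictures are saved under pics/ and viewed, at most 14 in all, crops included, and the job is handed in when it is done.

Besides the shell and the picture viewer there is one more tool, called after "Emit:" as name(argument=value, ...) on one line, values as JSON. arm_command: Moves the arm, as the interface text tells. Its arguments: {"type":"object","properties":{"gripper":{"type":"array"},"dp":{"type":"array"},"twist":{"type":"array"}},"required":["gripper","dp","twist"]}

```bash
ls; mkdir -p pics; python3 - <<'E'
from plant import *
import cv2,numpy as np
o=get_obs();print({k:np.round(v,3) for k,v in o.items()})
for n in ("side","top","wrist"):
    c=get_calibration(n);print(n,{k:np.round(v,3).tolist() for k,v in c.items()})
    cv2.imwrite(f"pics/{n}0.png",capture(n)[:,:,::-1])
a=cv2.imread("pics/top0.png");cv2.imwrite("pics/top0b.png",cv2.resize(a,(800,600),interpolation=cv2.INTER_CUBIC))
a=cv2.imread("pics/side0.png");cv2.imwrite("pics/side0b.png",cv2.resize(a,(800,600),interpolation=cv2.INTER_CUBIC))
E
```

```text
pics
{'time': np.float64(0.0), 'joint_positions': array([-1.426,  0.343,  1.525, -0.   ,  1.275, -0.146]), 'dq': array([ 0.001, -0.   , -0.002,  0.   , -0.   ,  0.   ]), 'tau': array([-2.0000e-03, -4.3124e+01, -2.4423e+01,  7.2000e-02,  5.6000e-02,
       -0.0000e+00]), 'tool_pos': array([ 150.474, -502.557,  226.047]), 'tcp_rot': array([-3.14 , -0.   ,  0.291]), 'contact_force': array([0.301, 0.001, 0.058]), 'moment': array([0.015, 0.003, 0.007]), 'finger_force': np.float64(0.0), 'grip_width': np.float64(91.877)}
side {'mtx': [[461.402, 0.0, 275.112], [0.0, 461.402, 217.901], [0.0, 0.0, 1.0]], 'position': [167.871, -922.389, 877.213], 'attitude': [-2.297, 0.006, -0.559]}
top {'mtx': [[410.392, 0.0, 278.824], [0.0, 410.392, 213.558], [0.0, 0.0, 1.0]], 'position': [394.111, -225.381, 1085.63], 'attitude': [-2.934, -0.004, -1.572]}
wrist {'mtx': [[325.192, 0.0, 279.68], [0.0, 325.192, 207.166], [0.0, 0.0, 1.0]], 'mount': [[-0.0, -0.959, -0.285, 77.858], [1.0, 0.0, -0.001, 0.298], [0.001, -0.285, 0.959, -157.935], [0.0, 0.0, 0.0, 1.0]]}
```

View pics/top0b.png

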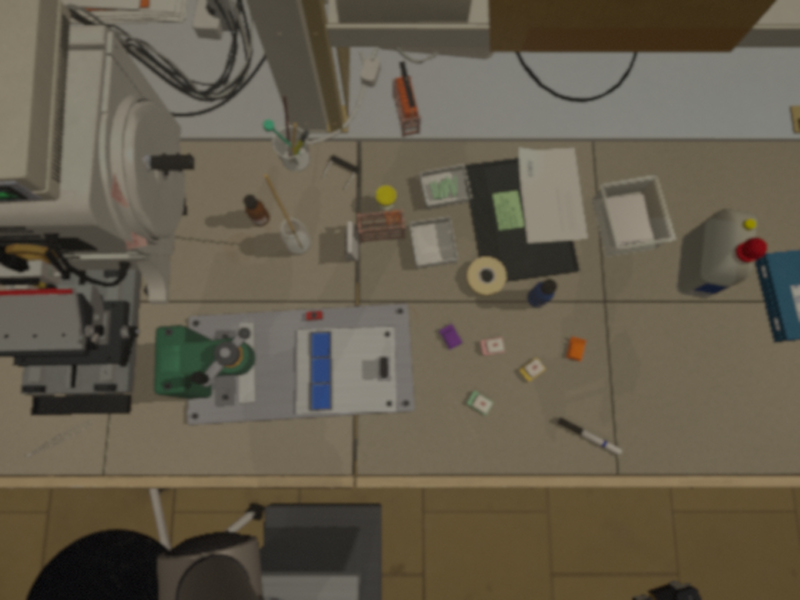

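View pics/side0b.png

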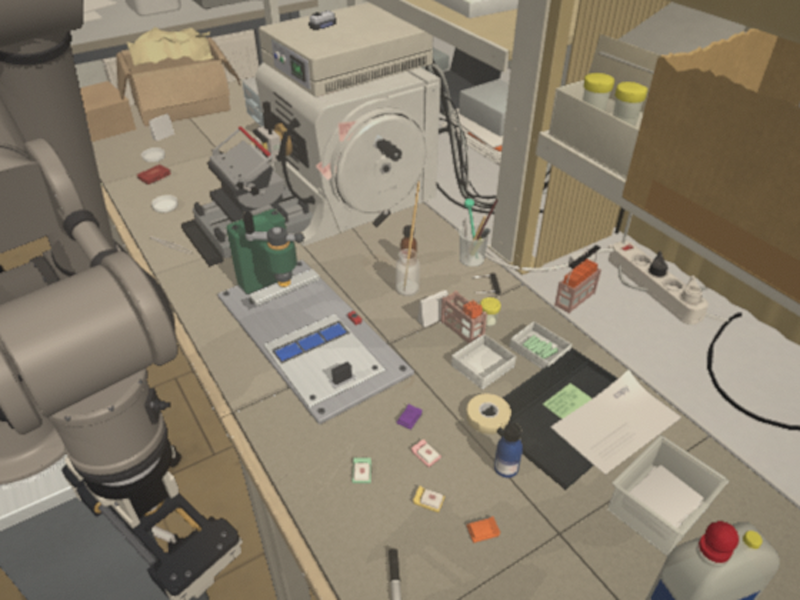

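Top view (800-px scale): pink block at (492,346), yellow (532,370), green (480,402), blue pockets at (320,370), black grip (384,367), red stop (314,316), crank knob near (200,380) or (243,330). All three blocks are present, with purple and orange decoys. The side view agrees.

```bash
cat > h.py <<'E'
from plant import *
import cv2,numpy as np
from scipy.spatial.transform import Rotation as Ro
def rot(rpy): return Ro.from_euler('xyz',rpy).as_matrix()
def cam(n,obs=None):
    c=get_calibration(n);K=np.array(c["mtx"])
    if n!="wrist": return K,rot(c["attitude"]),np.array(c["position"]),False
    M=np.array(c["mount"]);o=obs;R=rot(o["tcp_rot"])
    return K,R@M[:3,:3],np.array(o["tool_pos"])+R@M[:3,3],True
def ray(C,uv):
    K,R,p,f=C;uv=np.atleast_2d(np.asarray(uv,float))
    a=(uv-K[:2,2])/[K[0,0],K[1,1]]
    if f:
        r=np.linalg.norm(a,axis=1,keepdims=True)+1e-12;d=np.hstack([a/r*np.sin(r),np.cos(r)])
    else: d=np.hstack([a,np.ones((len(a),1))])
    return d@R.T
def onz(C,uv,z):
    d=ray(C,uv);return (C[2]+d*((z-C[2][2])/d[:,2])[:,None])
def proj(C,P):
    K,R,p,f=C;q=(np.atleast_2d(P)-p)@R
    if f:
        n=np.linalg.norm(q[:,:2],axis=1,keepdims=True)+1e-12;a=q[:,:2]/n*np.arctan2(n,q[:,2:])
    else: a=q[:,:2]/q[:,2:]
    return a*[K[0,0],K[1,1]]+K[:2,2]
def tri(Ca,ua,Cb,ub):
    A=ray(Ca,ua)[0];B=ray(Cb,ub)[0];A/=np.linalg.norm(A);B/=np.linalg.norm(B)
    s=np.linalg.lstsq(np.c_[A,-B],Cb[2]-Ca[2],rcond=None)[0]
    a=Ca[2]+s[0]*A;b=Cb[2]+s[1]*B;return (a+b)/2,np.linalg.norm(a-b)
def snap(n,name=None):
    o=get_obs();im=capture(n)
    if name: cv2.imwrite(f"pics/{name}.png",im[:,:,::-1])
    return im,cam(n,o),o
HUE=dict(blue=(105,125,120,40),red=(172,6,110,60),yellow=(20,32,90,70),pink=(165,6,60,60),green=(45,90,40,60),orange=(6,16,150,80),purple=(130,155,60,40))
def mask(im,c):
    h,s,v=cv2.split(cv2.cvtColor(im,cv2.COLOR_RGB2HSV));a,b,sm,vm=HUE[c]
    hm=(h>=a)&(h<=b) if a<=b else (h>=a)|(h<=b)
    return (hm&(s>=sm)&(v>=vm)).astype(np.uint8)
def blobs(m,mn=6):
    n,l,st,ce=cv2.connectedComponentsWithStats(m,connectivity=8)
    return [(st[i,4],ce[i],np.argwhere(l==i)[:,::-1]) for i in range(1,n) if st[i,4]>=mn]
def rect(C,px,z):
    P=onz(C,px,z)[:,:2].astype(np.float32);(c,w,a)=cv2.minAreaRect(P);return np.round(c,1),np.round(w,1),round(a,1)
E
python3 - <<'E'
from h import *
S={}
for n in("top","side"):
    im=cv2.imread(f"pics/{n}0.png")[:,:,::-1];C=cam(n)
    for c,z in (("blue",18),("red",24),("yellow",5),("pink",5),("green",5)):
        for a,ce,px in blobs(mask(im,c)):
            p=onz(C,[ce],z)[0]
            if 250<p[0]<600 and -600<p[1]<250: print(n,c,a,ce.round(1),p.round(0)[:2],*rect(C,px,z))
im=cv2.imread("pics/top0.png");c=im[205:305,100:300];cv2.imwrite("pics/c0.png",cv2.resize(c,(800,400),interpolation=cv2.INTER_CUBIC))
E
```

```text
top blue 163 [224. 241.] [546. -86.] [546.  -85.7] [37.5 26.3] 1.4
top blue 171 [224.1 258.7] [500. -87.] [500.1 -87. ] [39.4 26. ] 1.4
top blue 172 [224.  277.1] [452. -88.] [452.5 -88.3] [40.5 25.8] 1.7
top red 50 [219.4 220.5] [600. -73.] [599.5 -73.3] [29.  13.4] 90.0
top yellow 25 [165.8 251.6] [520.  68.] [520.5  69.5] [16.5 42.2] 54.7
top yellow 65 [367.8 262. ] [ 492. -463.] [ 491.7 -464.8] [34.9 19.5] 54.1
top yellow 58 [297.9 342.1] [ 290. -277.] [ 288.3 -272.6] [40.5 19.3] 89.9
top yellow 23 [ 98.3 345.7] [282. 225.] [285.3 227.3] [25.6 10. ] 48.6
top yellow 11 [265.7 342.5] [ 289. -196.] [ 290.  -196.6] [12.9  6.9] 12.1
top yellow 252 [282.3 358.2] [ 252. -238.] [ 253.1 -242.3] [81.1 67.9] 64.6
top yellow 13 [371.6 346.1] [ 281. -463.] [ 281.6 -462.3] [10.9 24.8] 79.8
top yellow 16 [417.6 345.6] [ 282. -579.] [ 281.8 -579.2] [ 7.6 22.1] 85.9
top yellow 894 [142.6 357.7] [254. 112.] [259.1 104.6] [ 84.5 141.2] 16.7
top yellow 29 [177.8 346.6] [280.  25.] [279.1  25.4] [25.1 19.6] 23.7
top yellow 37 [194.1 344.7] [285. -16.] [282.6 -15.4] [30.4 16.9] 89.9
top yellow 25 [216
[... 2544 characters left out ...]
2] [549. -87.] [549.4 -86.5] [37.2 24.3] 0.5
side blue 91 [217.5 238.9] [502. -88.] [502.5 -87.8] [37.7 24.4] 0.5
side blue 101 [201.5 246. ] [455. -89.] [454.9 -88.3] [39.1 25.8] 5.0
side yellow 7 [194. 174.] [578. 232.] [578.3 232. ] [ 0.  19.2] 57.5
side yellow 99 [296.  349.7] [ 496. -473.] [ 503.4 -475.8] [31.5 43.8] 33.1
side pink 39 [292.3 312.7] [ 543. -388.] [ 542.4 -388.1] [30.7 13.2] 31.9
side pink 9 [298.3 323.7] [ 538. -420.] [ 537.6 -419.1] [ 5.6 17.6] 30.1
side green 1228 [179.6 180.8] [525. 223.] [549.7 246.5] [277.4 137.9] 74.8
side green 40 [253.4 322.1] [ 454. -362.] [ 452.8 -362.5] [ 8.2 27.4] 57.7
side green 21 [253.6 336. ] [ 436. -394.] [ 435.9 -393.5] [11.9 28.7] 74.3
```

View pics/c0.png

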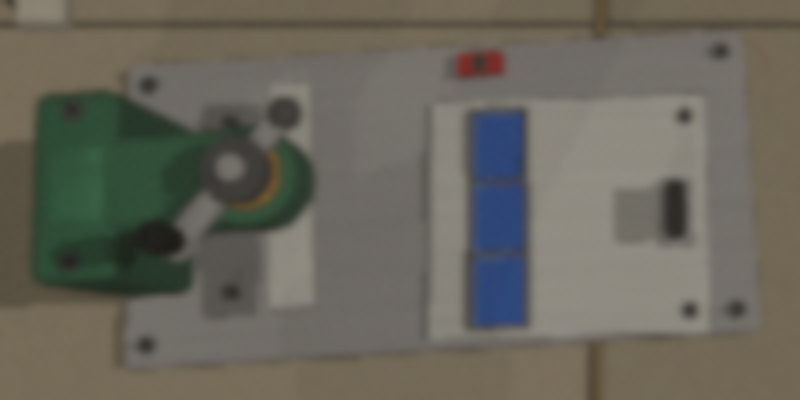

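The crop shows the bed corners at crop px (128,68), (742,33), (757,328) and (122,366), at 4x from an origin of (100,205). The black knob is at (158,237), the hub at (230,170), and the platen sticks out in front of the arm.

```bash
python3 - <<'E'
from h import *
C=cam("top");cr=lambda u,v:[(u+.5)/4-.5+100,(v+.5)/4-.5+205]
q=onz(C,[cr(128,68),cr(742,33),cr(757,328),cr(122,366)],12)[:,:2];print(q.round(1))
loc=np.array([[100,120],[100,-290],[-100,-290],[-100,120.]])
m=q.mean(0);H=(loc-loc.mean(0)).T@(q-m);a=np.arctan2(H[0,1]-H[1,0],H[0,0]+H[1,1])
R=np.array([[np.cos(a),-np.sin(a)],[np.sin(a),np.cos(a)]]);o=m-R@loc.mean(0);print("press",o,a,(q-(loc@R.T+o)).round(1))
print("hub",onz(C,[cr(230,166)],190)[0].round(1),"knob",onz(C,[cr(158,237)],227)[0].round(1),"stop",o+R@[77,-115])
# carrier corners
print("plate",onz(C,[cr(430,102),cr(706,96),cr(706,332),cr(428,340)],18)[:,:2].round(1),"grip",onz(C,[cr(675,208)],52)[0].round(1))
# blocks: white+coloured region, saturation-free: deviation from bench
for n in("top","side"):
    im=cv2.imread(f"pics/{n}0.png");C=cam(n)
    L=cv2.cvtColor(im,cv2.COLOR_BGR2HSV)
    for nm,p in(("pink",(541,-395)),("yellow",(493,-465)),("green",(446,-378))):
        u,v=proj(C,[[*p,5]])[0].astype(int)
        w=im[v-14:v+15,u-14:u+15];bg=np.median(w.reshape(-1,3),0)
        m=(np.abs(w.astype(int)-bg).sum(2)>45)&(w.sum(2)>bg.sum()-60)
        a=max(blobs(m.astype(np.uint8)),key=lambda b:b[0]);print(n,nm,a[0],*rect(C,a[2]+[u-14,v-14],6))
E
```

```text
[[ 598.8  161.9]
 [ 622.5 -246.4]
 [ 428.2 -255.3]
 [ 404.5  151.5]]
press [508.70284161  37.80154594] 0.05647899674060244 [[-3.  -1.4]
 [-2.4 -0.3]
 [ 3.   2.1]
 [ 2.4 -0.4]]
hub [510.2  37.9 190. ] knob [468.3  62.2 227. ] stop [592.07169607 -72.66851383]
plate [[ 574.8  -40.6]
 [ 578.8 -222.4]
 [ 425.5 -222.4]
 [ 420.6  -44.7]] grip [ 501.4 -203.    52. ]
top pink 113 [ 545.9 -408.8] [27.1 30.9] 9.5
top yellow 124 [ 500.  -475.4] [23.3 43.7] 37.6
top green 108 [ 438.8 -382.5] [29.8 24.5] 61.6
side pink 193 [ 546.5 -401.1] [31.  49.3] 8.6
side yellow 195 [ 501.1 -472.1] [30.8 47.9] 34.5
side green 194 [ 443.3 -376.5] [45.2 29.4] 59.4
```

Emit:
arm_command(gripper=[91.8,91.8,91.8,91.8,91.8], dp=[[0,0,0],[0,0,0],[0,0,0],[0,0,0],[0.955,-0.195,0]], twist=[1,1,1,0.335,0])

```text
time: 0.78
tool_pos: [173.7, -498.3, 226.6]
tcp_rot: [-3.141, 0.0, -0.002]
contact_force: [0.7, -0.4, -0.8]
grip_width: 91.6
finger_force: 0.0
```

Emit:
arm_command(gripper=[91.8,91.8,91.8,91.8,91.8], dp=[[0.955,-0.195,0],[0.955,-0.195,0],[0.955,-0.195,0],[0.955,-0.195,0],[0.955,-0.195,0]], twist=[0,0,0,0,0])

```text
time: 1.4
tool_pos: [294.6, -473.5, 226.6]
tcp_rot: [-3.141, 0.0, 0.001]
contact_force: [-0.0, -0.6, -0.4]
grip_width: 91.8
finger_force: 0.0
```

Emit:
arm_command(gripper=[91.8,91.8,91.8,91.8,91.8], dp=[[0.955,-0.195,0],[0.955,-0.195,0],[0.955,-0.195,0],[0.955,-0.195,0],[0.955,-0.195,0]], twist=[0,0,0,0,0])

```text
time: 2.02
tool_pos: [413.9, -449.1, 226.5]
tcp_rot: [-3.141, 0.0, 0.001]
contact_force: [0.9, -0.5, -0.0]
grip_width: 91.7
finger_force: 0.0
```

Emit:
arm_command(gripper=[91.8,91.8,91.8,91.8,91.8], dp=[[0.955,-0.195,0],[0.955,-0.195,0],[0.955,-0.195,0],[0.955,-0.195,0],[0.955,-0.195,0]], twist=[0,0,0,0,0])

```text
time: 2.65
tool_pos: [533.3, -424.8, 226.4]
tcp_rot: [-3.141, 0.0, 0.001]
contact_force: [1.0, -0.5, -0.3]
grip_width: 91.5
finger_force: 0.0
```

```bash
cat >> h.py <<'E'
def blocks(im,C,guess):
    out={}
    for nm,p in guess.items():
        u,v=proj(C,[[*p,5]])[0].astype(int);k=38
        v0,u0=max(v-k,0),max(u-k,0);w=im[v0:v+k,u0:u+k].astype(int)
        if w.size<300: continue
        bg=np.median(w.reshape(-1,3),0)
        m=(np.abs(w-bg).sum(2)>60)&(w.sum(2)>bg.sum()-90)
        m=cv2.morphologyEx(m.astype(np.uint8),cv2.MORPH_OPEN,np.ones((3,3)))
        B=blobs(m,60)
        if not B: continue
        a=min(B,key=lambda b:np.linalg.norm(b[1]+[u0-u,v0-v])-b[0]/60);out[nm]=(a[0],*rect(C,a[2]+[u0,v0],6))
    return out
E
python3 - <<'E'
from h import *
im,C,o=snap("wrist","w1");print(o["tool_pos"].round(1),o["tcp_rot"].round(3),o["time"])
for k,v in blocks(im,C,dict(pink=(546,-403),yellow=(500,-474),green=(442,-379))).items(): print(k,*v)
cv2.imwrite("pics/w1b.png",cv2.resize(im[:,:,::-1],(800,600)))
E
```

```text
[ 533.3 -424.8  226.4] [-3.141e+00  0.000e+00  1.000e-03] 2.65
pink 567 [ 549.9 -406.4] [26.8 33. ] 10.5
yellow 664 [ 505.7 -474.5] [29.  42.4] 35.3
green 423 [ 442.9 -380.3] [30.  28.4] 59.0
```

View pics/w1b.png

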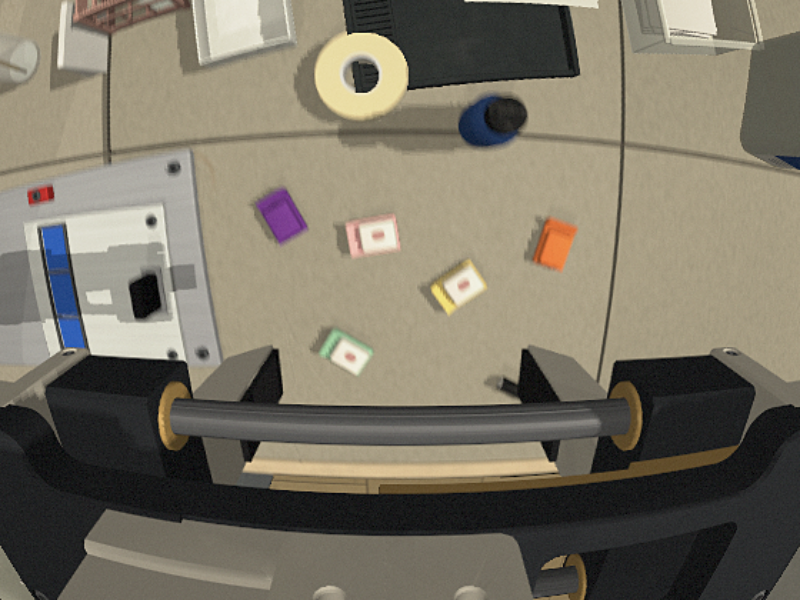

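The wrist view shows pink at (372,236), yellow (460,286), green (346,352), with decoys at (282,215) and (555,243). The wax sits off-centre on each base, so I'll hover close over each block before gripping it. Pink goes first.

Emit:
arm_command(gripper=[60,60,60,60,60], dp=[[0.15,-0.19,1],[0.15,-0.19,1],[0.15,-0.19,1],[0.15,-0.19,0.8],[0,0,0.2]], twist=[0,0,0,0,1])

```text
time: 3.32
tool_pos: [546.8, -405.0, 124.5]
tcp_rot: [-3.139, 0.003, -0.088]
contact_force: [0.8, -0.0, 0.8]
grip_width: 60.3
finger_force: 0.0
```

Emit:
arm_command(gripper=[60,60,60,60,60], dp=[[0,0,0],[0,0,0],[0,0,0],[0,0,0],[0,0,0]], twist=[1,1,1,1,1])

```text
time: 3.95
tool_pos: [547.1, -406.1, 126.4]
tcp_rot: [-3.142, 0.001, -0.526]
contact_force: [-0.7, 0.7, 0.1]
grip_width: 59.6
finger_force: 0.0
```

Emit:
arm_command(gripper=[60,60,60,60,60], dp=[[0,0,0],[0,0,0],[0,0,0],[0,0,0],[0,0,0]], twist=[1,1,1,1,1])

```text
time: 4.58
tool_pos: [547.1, -406.1, 126.4]
tcp_rot: [3.141, 0.001, -0.962]
contact_force: [-0.1, -0.2, -0.5]
grip_width: 60.0
finger_force: 0.0
```

Emit:
arm_command(gripper=[60,60,60,60,60], dp=[[0,0,0],[0,0,0],[0,0,0],[0,0,0],[0,0,0]], twist=[1,1,1,1,1])

```text
time: 5.2
tool_pos: [547.1, -406.1, 126.4]
tcp_rot: [3.141, 0.0, -1.399]
contact_force: [0.1, 0.1, -0.6]
grip_width: 60.3
finger_force: 0.0
```

```bash
python3 - <<'E'
from h import *
im,C,o=snap("wrist","w2");print(o["tool_pos"].round(1),o["tcp_rot"].round(3),o["time"])
# rectified view on z=6 plane around TCP, tool-aligned, 2px/mm: x right = tool y... just for viewing
cv2.imwrite("pics/w2b.png",cv2.resize(im[:,:,::-1],(800,600)))
h=cv2.cvtColor(im,cv2.COLOR_RGB2HSV)
for P in ([548,-406,6],[548,-398,6],[548,-414,6],[570,-406,0]):
    u,v=proj(C,[P])[0].astype(int);print(P,u,v,h[v,u] if 0<=v<420 and 0<=u<560 else None)
E
```

```text
[ 547.1 -406.1  126.4] [ 3.141  0.    -1.399] 5.2
[548, -406, 6] 279 200 [  7  85 220]
[548, -398, 6] 278 209 [ 25  17 249]
[548, -414, 6] 281 192 [ 30  12 248]
[570, -406, 0] 255 195 [ 21  55 181]
```

View pics/w2b.png

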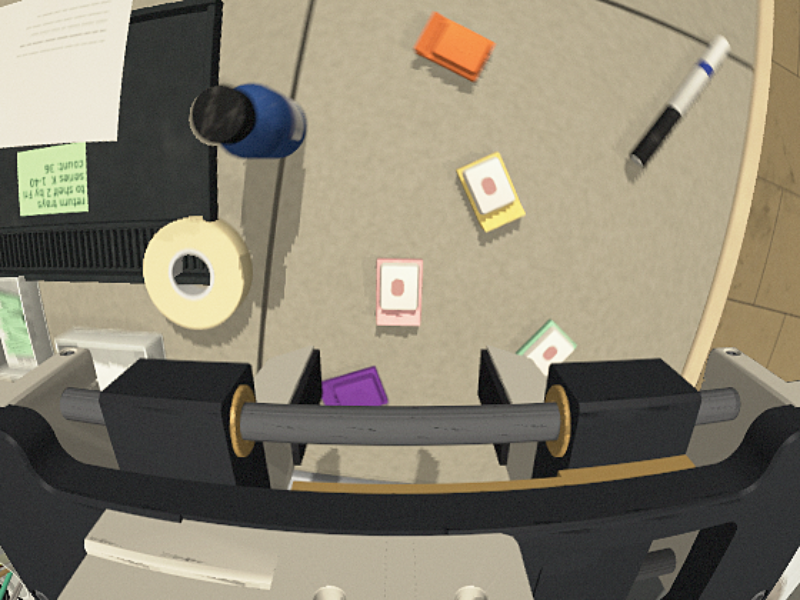

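The hover view shows pink upright at (400,292), wax centre (399,287), with the extra base margin towards the image bottom. Yellow is at (490,190) and purple at (355,388), clear of the fingers.

```bash
cat >> h.py <<'E'
COL=dict(pink=((168,12),45),yellow=((22,32),95),green=((50,95),35))
def meas(im,C,guess,k=60):
    h,s,v=[x.astype(int) for x in cv2.split(cv2.cvtColor(im,cv2.COLOR_RGB2HSV))];out={}
    for nm,p in guess.items():
        (a,b),sm=COL[nm];u,w=proj(C,[[*p,8]])[0].astype(int)
        hm=(h>=a)&(h<=b) if a<b else (h>=a)|(h<=b)
        sel=np.zeros(h.shape,bool);sel[max(w-k,0):w+k,max(u-k,0):u+k]=1
        col=hm&(s>=sm)&(v>110)&sel;wh=(s<38)&(v>200)&sel
        near=lambda m:min(blobs(m.astype(np.uint8),40),key=lambda q:np.linalg.norm(q[1]-[u,w])) if blobs(m.astype(np.uint8),40) else None
        W=near(wh);U=near(cv2.morphologyEx((col|wh).astype(np.uint8),cv2.MORPH_OPEN,np.ones((3,3))))
        if W is None: continue
        hull=lambda q:cv2.convexHull(q[2].astype(np.int32)).reshape(-1,2)
        out[nm]=dict(wax=rect(C,hull(W),12),base=rect(C,hull(U),4))
    return out
E
python3 - <<'E'
from h import *
im=cv2.imread("pics/w2.png")[:,:,::-1];C=cam("wrist",get_obs())
for k,v in meas(im,C,dict(pink=(548,-406),yellow=(503,-473))).items(): print(k,*v.items())
h=cv2.cvtColor(im,cv2.COLOR_RGB2HSV)
print(h[185:230:3,280].tolist())
print(onz(C,[[280,223]],0),"bottle",onz(C,[[208,85]],0))
E
```

```text
pink ('wax', (array([ 548.5, -408.3]), array([21.5, 29. ]), 9.1)) ('base', (array([ 547.9, -402.1]), array([28.7, 43.5]), 8.8))
yellow ('wax', (array([ 506.4, -478.5]), array([21.6, 28. ]), 34.8)) ('base', (array([ 502.5, -473. ]), array([29. , 40.4]), 35.3))
[[22, 34, 232], [30, 14, 248], [30, 13, 248], [35, 11, 253], [6, 84, 218], [7, 87, 218], [6, 81, 221], [8, 79, 220], [24, 20, 248], [23, 21, 248], [24, 19, 250], [3, 86, 183], [4, 82, 215], [9, 49, 248], [7, 65, 245]]
[[ 543.75577187 -383.53966002    0.        ]] bottle [[ 626.76843514 -497.54148809    0.        ]]
```

Emit:
arm_command(gripper=[46,46,46,46,46], dp=[[0,-0.04,1],[0,0,1],[0,0,1],[0,0,1],[0,0,0.5]], twist=[0.17,0,0,0,0])

```text
time: 5.88
tool_pos: [547.7, -405.4, 12.5]
tcp_rot: [3.14, 0.002, -1.41]
contact_force: [-0.2, -0.3, -0.7]
grip_width: 46.1
finger_force: 0.0
```

Emit:
arm_command(gripper=[46,46,10,10,10], dp=[[0,0,0.3],[0,0,0],[0,0,0],[0,0,0],[0,0,0]], twist=[0,0,0,0,0])

```text
time: 6.5
tool_pos: [548.8, -406.1, 7.4]
tcp_rot: [-3.141, -0.001, -1.411]
contact_force: [-0.2, 1.0, 2.0]
grip_width: 23.4
finger_force: 30.0
```

Emit:
arm_command(gripper=[10,10,10,10,10], dp=[[0,0,0],[0,0,0],[0,0,0],[0,0,0],[0,0,0]], twist=[0,0,0,0,0])

```text
time: 7.12
tool_pos: [548.8, -406.1, 7.3]
tcp_rot: [-3.141, -0.001, -1.411]
contact_force: [-0.9, 0.1, 6.1]
grip_width: 23.6
finger_force: 30.0
```

Emit:
arm_command(gripper=[10,10,10,10,10], dp=[[0,0,-1],[0,0,-1],[0,0,-1],[0,0,-1],[0,0,-0.7]], twist=[0,0,-1,-1,-1])

```text
time: 7.75
tool_pos: [548.6, -405.9, 125.0]
tcp_rot: [-3.141, -0.0, -1.147]
contact_force: [-0.4, -0.4, -0.4]
grip_width: 24.0
finger_force: 30.0
```

Emit:
arm_command(gripper=[10,10,10,10,10], dp=[[0,0,0],[0,0,0],[0,0,0],[0,0,0],[0,0,0]], twist=[-1,-1,-1,-1,-1])

```text
time: 8.38
tool_pos: [548.3, -405.7, 123.5]
tcp_rot: [-3.142, 0.001, -0.71]
contact_force: [0.3, 0.0, -0.9]
grip_width: 23.8
finger_force: 30.0
```

Emit:
arm_command(gripper=[10,10,10,10,10], dp=[[0,0,0],[0,0,0],[0,0,0],[0,0,0],[0,0,0]], twist=[-1,-1,-1,-1,-1])

```text
time: 9.0
tool_pos: [548.3, -405.7, 123.5]
tcp_rot: [-3.141, 0.001, -0.274]
contact_force: [-1.1, -0.0, -0.7]
grip_width: 23.7
finger_force: 30.0
```

Emit:
arm_command(gripper=[10,10,10,10,10], dp=[[0,0,0],[0,0,0],[0,0,0],[0,0,0],[-0.3,-0.9,0]], twist=[-1,-1,-1,-0.45,0])

```text
time: 9.62
tool_pos: [540.3, -384.3, 123.2]
tcp_rot: [3.142, 0.0, 0.023]
contact_force: [0.1, 0.4, 0.4]
grip_width: 23.7
finger_force: 30.0
```

Emit:
arm_command(gripper=[10,10,10,10,10], dp=[[-0.3,-0.9,0],[-0.3,-0.9,0],[-0.3,-0.9,0],[-0.3,-0.9,0],[-0.3,-0.9,0]], twist=[0,0,0,0,0])

```text
time: 10.25
tool_pos: [499.8, -271.1, 123.7]
tcp_rot: [-3.141, 0.001, 0.024]
contact_force: [-0.0, 0.5, 0.1]
grip_width: 24.0
finger_force: 30.0
```

Emit:
arm_command(gripper=[10,10,10,10,10], dp=[[-0.3,-0.9,0],[-0.3,-0.9,0],[-0.3,-0.9,0],[-0.3,-0.9,0],[-0.3,-0.9,0]], twist=[0,0,0,0,0])

```text
time: 10.88
tool_pos: [459.6, -159.6, 123.9]
tcp_rot: [-3.141, 0.0, 0.024]
contact_force: [0.4, -0.1, 0.2]
grip_width: 23.4
finger_force: 30.0
```

```bash
python3 - <<'E'
from h import *
im,C,o=snap("wrist","w3");print(o["tool_pos"].round(1),o["tcp_rot"].round(3),o["time"],o["grip_width"])
for a,ce,px in blobs(mask(im,"blue"),60):
    p=onz(C,[ce],18)[0]
    print(a,ce.round(0),p.round(1)[:2],*rect(C,px,18))
im2,C2,_=snap("top","t3")
for a,ce,px in blobs(mask(im2,"blue"),60):
    p=onz(C2,[ce],18)[0]
    if -300<p[1]<0:print("top",a,p.round(1)[:2],*rect(C2,px,18))
cv2.imwrite("pics/w3b.png",cv2.resize(im[:,:,::-1],(800,600)))
E
```

```text
[ 459.6 -159.6  123.9] [-3.141  0.     0.024] 10.875 23.407810409126668
1745 [191. 101.] [548.1 -85.2] [548.2 -85.1] [42.7 30.1] 0.7
1725 [194. 156.] [501.4 -86.8] [501.4 -86.4] [42.2 31.1] 0.4
1542 [197. 210.] [454.8 -87.7] [454.3 -87.5] [42.2 30.9] 2.1
```

View pics/w3b.png

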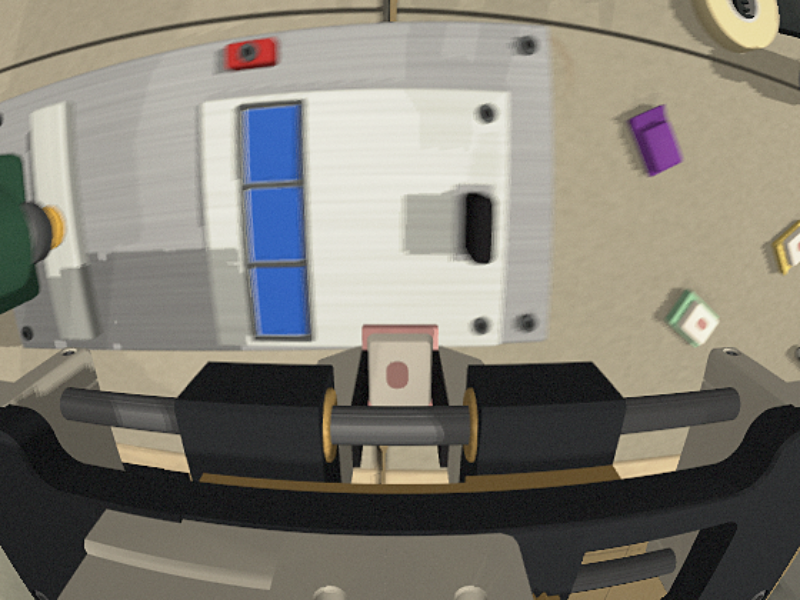

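This view shows the pockets at (272,143), (275,222), (280,300), the red stop (250,52), the grip (480,228), and pink held with its end edge at about (400,326). Next I check where pink sits in the hand.

```bash
python3 - <<'E'
from h import *
im=cv2.imread("pics/w3.png")[:,:,::-1];o=get_obs();C=cam("wrist",o)
h=cv2.cvtColor(im,cv2.COLOR_RGB2HSV).astype(int)
for u in(262,280,298):
    print(u,[ (v,*h[v,u]) for v in range(222,246,2)])
for P in ([459.6,-159.6,116.6],[476,-159.6,116.6]): print(proj(C,[P]))
for v in(226,227,228,229): print(v,onz(C,[[280,v]],116.6)[0].round(1))
E
```

```text
262 [(222, np.int64(25), np.int64(15), np.int64(227)), (224, np.int64(27), np.int64(12), np.int64(226)), (226, np.int64(27), np.int64(21), np.int64(216)), (228, np.int64(4), np.int64(97), np.int64(124)), (230, np.int64(5), np.int64(85), np.int64(176)), (232, np.int64(5), np.int64(85), np.int64(182)), (234, np.int64(21), np.int64(35), np.int64(151)), (236, np.int64(22), np.int64(39), np.int64(152)), (238, np.int64(19), np.int64(38), np.int64(159)), (240, np.int64(18), np.int64(40), np.int64(196)), (242, np.int64(18), np.int64(38), np.int64(189)), (244, np.int64(19), np.int64(42), np.int64(188))]
280 [(222, np.int64(28), np.int64(14), np.int64(225)), (224, np.int64(33), np.int64(14), np.int64(225)), (226, np.int64(26), np.int64(19), np.int64(216)), (228, np.int64(5), np.int64(93), np.int64(121)), (230, np.int64(4), np.int64(84), np.int64(174)), (232, np.int64(7), np.int64(86), np.int64(181)), (234, np.int64(24), np.int64(34), np.int64(150)), (236, np.int64(18), np.int64(43), np.int64(154)), (238, np.int64(19), np.int64(40), np.int64(159)), (240, np.int64(17), np.int64(41), np.int64(205
[... 173 characters left out ...]
(26), np.int64(16), np.int64(225)), (226, np.int64(23), np.int64(21), np.int64(214)), (228, np.int64(4), np.int64(89), np.int64(120)), (230, np.int64(5), np.int64(85), np.int64(172)), (232, np.int64(5), np.int64(78), np.int64(173)), (234, np.int64(24), np.int64(35), np.int64(146)), (236, np.int64(20), np.int64(44), np.int64(149)), (238, np.int64(21), np.int64(42), np.int64(157)), (240, np.int64(21), np.int64(41), np.int64(205)), (242, np.int64(20), np.int64(42), np.int64(193)), (244, np.int64(20), np.int64(37), np.int64(198))]
[[281.7535552  255.39586163]]
[[282.60243556 227.95379214]]
226 [ 477.1 -158.2  116.6]
227 [ 476.5 -158.2  116.6]
228 [ 475.9 -158.2  116.6]
229 [ 475.4 -158.2  116.6]
```

Emit:
arm_command(gripper=[10,10,10,10,10], dp=[[0,-0.71,0],[0,-0.71,0],[0,-0.71,0],[0,-0.71,0],[0,0,1]], twist=[0,0,0,0,0])

```text
time: 11.6
tool_pos: [459.7, -88.1, 100.3]
tcp_rot: [3.14, -0.004, 0.026]
contact_force: [-0.5, -0.5, -0.7]
grip_width: 24.0
finger_force: 30.0
```

Emit:
arm_command(gripper=[10,10,10,10,10], dp=[[0,0,1],[0,0,1],[0,0,0.5],[0,0,0.1],[0,0,0]], twist=[0,0,0,0,0])

```text
time: 12.22
tool_pos: [458.8, -89.5, 34.7]
tcp_rot: [3.141, -0.001, 0.024]
contact_force: [0.1, 0.9, 0.4]
grip_width: 24.1
finger_force: 30.0
```

```bash
python3 - <<'E'
from h import *
im,C,o=snap("wrist","w4");print(o["tool_pos"].round(2),o["tcp_rot"].round(3),o["contact_force"].round(1),o["grip_width"])
cv2.imwrite("pics/w4b.png",cv2.resize(im[150:330,110:350,::-1],(800,600),interpolation=cv2.INTER_CUBIC))
E
```

```text
[458.8  -89.49  34.7 ] [ 3.141e+00 -1.000e-03  2.400e-02] [0.1 0.9 0.4] 24.13866925169104
```

View pics/w4b.png

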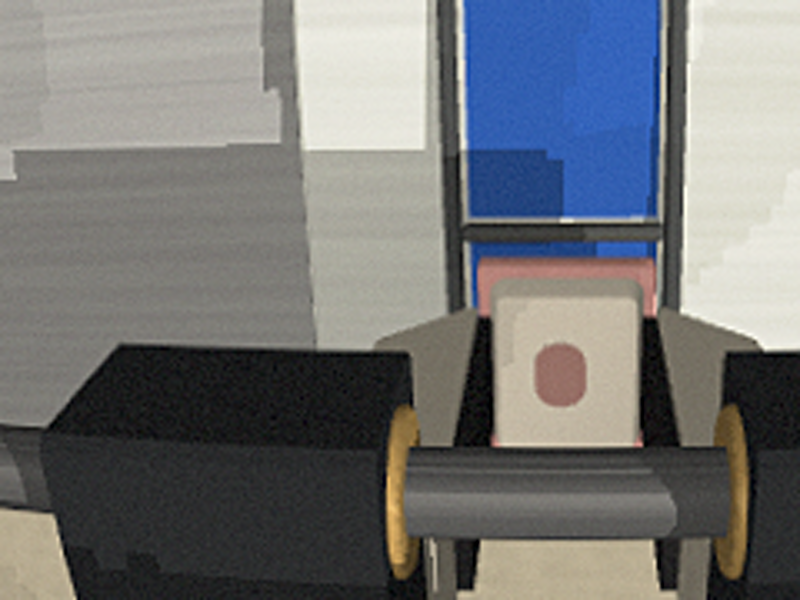

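The block is over pocket_0: its pink end edge is at crop (565,258), the cross rib bottom at (560,242), and the side ribs' inner edges at about 463 and 662.

```bash
python3 - <<'E'
from h import *
C=cam("wrist",get_obs());cr=lambda u,v:[110+u*.3,150+v*.3]
zb=34.7-7.3
print("blk end",onz(C,[cr(565,258)],zb),"L/R",onz(C,[cr(477,300),cr(657,300)],zb))
print("rib",onz(C,[cr(563,242)],22),"side ribs top inner",onz(C,[cr(463,225),cr(664,225),cr(466,300),cr(660,300)],22))
E
```

```text
blk end [[476.19182208 -89.03029778  27.4       ]] L/R [[ 468.42343983  -74.67952723   27.4       ]
 [ 469.13591516 -104.39862464   27.4       ]]
rib [[477.05648917 -88.67338344  22.        ]] side ribs top inner [[ 479.62700918  -71.94851904   22.        ]
 [ 480.43433376 -105.41965469   22.        ]
 [ 466.14184744  -72.37105118   22.        ]
 [ 466.94400524 -105.45910815   22.        ]]
```

Emit:
arm_command(gripper=[10,10,10,10,10], dp=[[-0.025,-0.025,0.1],[0,0,0.1],[0,0,0.1],[0,0,0.04],[0,0,0]], twist=[0,0,0,0,0])

```text
time: 12.9
tool_pos: [457.7, -88.9, 25.6]
tcp_rot: [-3.142, 0.0, 0.024]
contact_force: [0.2, 1.1, -0.2]
grip_width: 23.9
finger_force: 30.0
```

Emit:
arm_command(gripper=[40,40,40,40,40], dp=[[0,0,0],[0,0,0],[0,0,0],[0,0,-0.3],[0,0,-1]], twist=[0,0,0,0,0])

```text
time: 13.52
tool_pos: [457.0, -88.6, 58.1]
tcp_rot: [-3.141, 0.002, 0.024]
contact_force: [0.2, 1.3, 0.5]
grip_width: 40.3
finger_force: 0.0
```

```bash
python3 - <<'E'
from h import *
im,C,o=snap("wrist","w5");print(o["tool_pos"].round(2),o["tcp_rot"].round(3),o["contact_force"].round(1),o["grip_width"])
cv2.imwrite("pics/w5b.png",cv2.resize(im[120:330,110:390,::-1],(800,600),interpolation=cv2.INTER_CUBIC))
K,R,p,f=C
print("grip",[ (a,onz(C,[ce],52)[0].round(1)) for a,ce,px in blobs((im.sum(2)<90).astype(np.uint8),100)])
print(meas(im,C,dict(pink=(454,-88))))
E
```

```text
[456.96 -88.62  58.1 ] [-3.141e+00  2.000e-03  2.400e-02] [0.2 1.3 0.5] 40.2523288023004
grip [(np.int32(1648), array([ 507.8, -191.6,   52. ])), (np.int32(375), array([449.1, -64.2,  52. ])), (np.int32(372), array([ 450.4, -113.3,   52. ])), (np.int32(2276), array([446.7, -14.9,  52. ])), (np.int32(2709), array([ 445.6, -158.5,   52. ])), (np.int32(13762), array([395.4, -88.5,  52. ])), (np.int32(386), array([409. , -41.7,  52. ])), (np.int32(1243), array([ 310.7, -288.3,   52. ]))]
{'pink': {'wax': (array([451.5, -89.7]), array([30.2, 24. ]), 2.5), 'base': (array([445. , -89.3]), array([49.4, 31.6]), 1.4)}}
```

View pics/w5b.png

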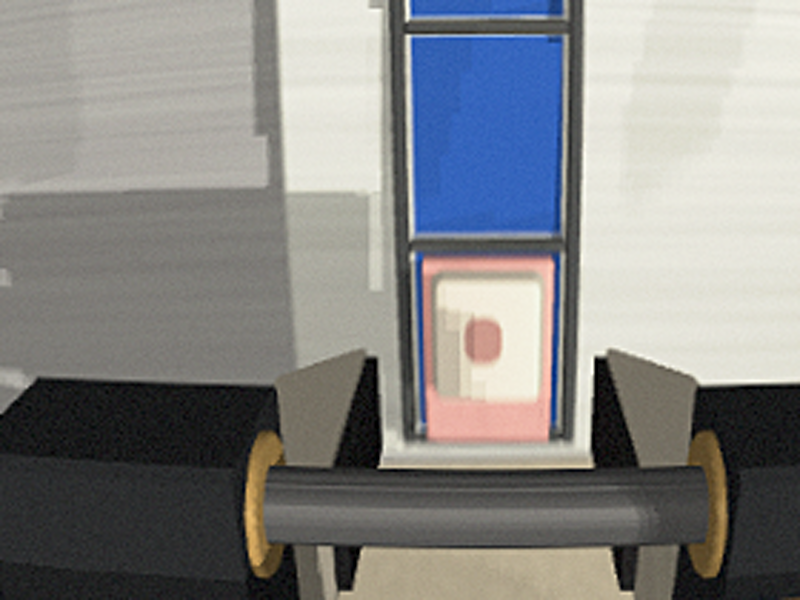

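Pink lies flat in pocket_0 (crop 487,345) inside the ribs. Before loading the pockets under the housing, I draw the plate back about 22 mm for gripper clearance.

Emit:
arm_command(gripper=[40,40,40,40,40], dp=[[0,0,-0.9],[0,0,-0.8],[0.6,0.9,0],[0.6,0.9,0],[0.6,0.9,0]], twist=[0,0,0,0,0])

```text
time: 14.2
tool_pos: [504.9, -156.0, 101.1]
tcp_rot: [3.141, -0.001, 0.024]
contact_force: [-0.1, -0.5, -0.2]
grip_width: 39.8
finger_force: 0.0
```

Emit:
arm_command(gripper=[40,40,40,40,40], dp=[[0,0.9,0],[0,1,0],[0,0,1],[0,0,1],[0,0,0.8]], twist=[0,0,0,0,0])

```text
time: 14.82
tool_pos: [505.3, -202.8, 30.0]
tcp_rot: [-3.142, 0.0, 0.024]
contact_force: [-0.5, 0.0, 0.3]
grip_width: 39.8
finger_force: 0.0
```

Emit:
arm_command(gripper=[5,5,5,5,5], dp=[[0,0,0],[0,0,0],[0,0,0],[0,0,0],[0,0,0]], twist=[0,0,0,0,0])

```text
time: 15.45
tool_pos: [506.1, -203.0, 31.8]
tcp_rot: [3.141, -0.002, 0.024]
contact_force: [-0.0, 0.9, 7.1]
grip_width: 13.7
finger_force: 30.0
```

Emit:
arm_command(gripper=[5,5,5,5,5], dp=[[0,0.1,0],[0,0.2,0],[0,0.3,0],[0,0.2,0],[0,0.1,0]], twist=[0,0,0,0,0])

```text
time: 16.08
tool_pos: [506.6, -225.1, 31.8]
tcp_rot: [3.142, -0.001, 0.024]
contact_force: [-0.1, 3.5, 7.5]
grip_width: 13.7
finger_force: 30.0
```

Emit:
arm_command(gripper=[5,5,40,40,40], dp=[[0,0,0],[0,0,0],[0,0,0],[0,0,0],[0,0,0]], twist=[0,0,0,0,0])

```text
time: 16.7
tool_pos: [505.9, -225.2, 30.6]
tcp_rot: [-3.142, 0.0, 0.024]
contact_force: [-0.2, -1.1, 1.3]
grip_width: 38.0
finger_force: 0.0
```

Emit:
arm_command(gripper=[40,40,40,40,40], dp=[[0,0,-1],[0,0,-1],[0,0,-1],[0,0,-1],[0,0,0]], twist=[0,0,0,0,0])

```text
time: 17.32
tool_pos: [507.0, -225.9, 132.3]
tcp_rot: [3.139, -0.003, 0.024]
contact_force: [-1.5, -0.8, -1.2]
grip_width: 39.8
finger_force: 0.0
```

```bash
python3 - <<'E'
from h import *
im,C,o=snap("wrist","w6");print(o["tool_pos"].round(1),o["tcp_rot"].round(3),o["time"])
for k,v in meas(im,C,dict(yellow=(502.5,-473),green=(443,-378))).items(): print(k,*v.items())
for a,ce,px in blobs(mask(im,"blue"),60): print("blue",a,ce.round(0),onz(C,[ce],18)[0].round(1)[:2],*rect(C,px,18))
im,C,o=snap("top","t6")
for a,ce,px in blobs(mask(im,"blue"),60): print("top blue",a,ce.round(0),onz(C,[ce],18)[0].round(1)[:2])
print({k:v["base"] for k,v in meas(im,C,dict(yellow=(502.5,-473),green=(443,-378)),20).items()})
E
```

```text
[ 507.  -225.9  132.3] [ 3.139e+00 -3.000e-03  2.400e-02] 17.325
yellow ('wax', (array([ 507.1, -477.1]), array([21.1, 26.7]), 35.9)) ('base', (array([ 504.9, -484.3]), array([21.7, 27.4]), 35.6))
blue 1429 [539.  87.] [ 641.5 -494.5] [ 642.3 -495.1] [41.6 74.9] 10.1
blue 1519 [150. 155.] [ 549.9 -109.6] [ 549.6 -109.1] [42.6 31.9] 1.3
blue 1381 [154. 205.] [ 503.3 -110.7] [ 502.7 -110.3] [42.6 31.9] 1.5
top blue 63 [230. 259.] [ 498.7 -101.6]
{}
```

Emit:
arm_command(gripper=[60,60,60,60,60], dp=[[-0.04,1,0],[-0.04,1,0],[-0.04,1,0],[-0.04,1,0],[-0.04,1,0]], twist=[0,0,0,0,0])

```text
time: 18.05
tool_pos: [503.7, -352.1, 130.1]
tcp_rot: [-3.141, 0.001, 0.023]
contact_force: [-0.3, 0.0, 0.7]
grip_width: 60.3
finger_force: 0.0
```

Emit:
arm_command(gripper=[60,60,60,60,60], dp=[[-0.04,1,0],[-0.04,1,0],[-0.04,1,0],[-0.04,1,0],[-0.04,0.95,0]], twist=[0,0,0,0,0])

```text
time: 18.68
tool_pos: [501.3, -476.0, 129.9]
tcp_rot: [-3.141, 0.001, 0.023]
contact_force: [-0.2, 0.2, -0.1]
grip_width: 60.0
finger_force: 0.0
```

Emit:
arm_command(gripper=[60,60,60,60,60], dp=[[0,0,0.2],[0,0,0],[0,0,0],[0,0,0],[0,0,0]], twist=[1,1,1,1,1])

```text
time: 19.3
tool_pos: [501.4, -475.1, 124.9]
tcp_rot: [-3.141, 0.001, -0.416]
contact_force: [0.2, 1.1, 0.4]
grip_width: 60.1
finger_force: 0.0
```

Emit:
arm_command(gripper=[60,60,60,60,60], dp=[[0,0,0],[0,0,0],[0,0,0],[0,0,0],[0,0,0]], twist=[1,1,1,1,1])

```text
time: 19.92
tool_pos: [501.4, -475.1, 124.9]
tcp_rot: [3.142, 0.001, -0.852]
contact_force: [-0.4, -0.4, -0.5]
grip_width: 59.8
finger_force: 0.0
```

Emit:
arm_command(gripper=[60,60,60,60,60], dp=[[0,0,0],[0,0,0],[0,0,0],[0,0,0],[0,0,0]], twist=[1,0.2,0,0,0])

```text
time: 20.55
tool_pos: [502.1, -474.2, 125.7]
tcp_rot: [3.142, -0.0, -0.953]
contact_force: [-0.0, 0.2, -0.1]
grip_width: 60.1
finger_force: 0.0
```

```bash
cat >> h.py <<'E'
def plan(o,P,yaw=None):
    """shift in tool units from measured pose to world P"""
    R=rot(o["tcp_rot"]);s="dp %s"%(R.T@(np.array(P)-o["tool_pos"])/25).round(3)
    if yaw is not None:s+=" twist %.3f"%(-np.degrees((yaw-o["tcp_rot"][2]+np.pi/2)%np.pi-np.pi/2)/5)
    return s
E
python3 - <<'E'
from h import *
im,C,o=snap("wrist","w7");print(o["tool_pos"].round(1),o["tcp_rot"].round(3),o["time"])
for k,v in meas(im,C,dict(yellow=(502.5,-473),green=(443,-378))).items(): print(k,*v.items())
E
```

```text
[ 502.1 -474.2  125.7] [ 3.142 -0.    -0.953] 20.55
yellow ('wax', (array([ 507.4, -479.5]), array([22.3, 28.5]), 35.4)) ('base', (array([ 504. , -474.2]), array([28.2, 43.7]), 34.8))
green ('wax', (array([ 436. , -375.4]), array([28.2, 11.4]), 35.5)) ('base', (array([ 435.8, -365.1]), array([40.5, 17.1]), 35.8))
```

Emit:
arm_command(gripper=[46,46,46,46,46], dp=[[0.225,-0.06,1],[0,0,1],[0,0,1],[0,0,1],[0,0,0.5]], twist=[0,0,0,0,0])

```text
time: 21.22
tool_pos: [506.1, -477.3, 11.7]
tcp_rot: [3.141, 0.002, -0.953]
contact_force: [-0.1, -0.1, 0.4]
grip_width: 45.9
finger_force: 0.0
```

Emit:
arm_command(gripper=[46,46,10,10,10], dp=[[0,0,0.27],[0,0,0],[0,0,0],[0,0,0],[0,0,0]], twist=[0,0,0,0,0])

```text
time: 21.85
tool_pos: [506.8, -478.1, 7.1]
tcp_rot: [3.142, -0.001, -0.953]
contact_force: [-0.3, 0.5, 1.4]
grip_width: 23.8
finger_force: 30.0
```

Emit:
arm_command(gripper=[10,10,10,10,10], dp=[[0,0,0],[0,0,0],[0,0,0],[0,0,0],[0,0,0]], twist=[0,0,0,0,0])

```text
time: 22.48
tool_pos: [506.8, -478.2, 7.1]
tcp_rot: [3.142, -0.001, -0.953]
contact_force: [-0.9, 0.9, 5.2]
grip_width: 23.9
finger_force: 30.0
```

Emit:
arm_command(gripper=[10,10,10,10,10], dp=[[0,0,-1],[0,0,-1],[0,0,-1],[0,0,-1],[0,0,-0.7]], twist=[0,0,-1,-1,-1])

```text
time: 23.1
tool_pos: [506.6, -477.9, 124.7]
tcp_rot: [3.142, -0.0, -0.688]
contact_force: [-0.8, 0.0, -0.7]
grip_width: 23.8
finger_force: 30.0
```

Emit:
arm_command(gripper=[10,10,10,10,10], dp=[[0,0,0],[0,0,0],[0,0,0],[0,0,0],[0,0,0]], twist=[-1,-1,-1,-1,-1])

```text
time: 23.72
tool_pos: [506.4, -477.6, 123.2]
tcp_rot: [-3.141, 0.001, -0.252]
contact_force: [-0.1, -0.5, -0.1]
grip_width: 23.4
finger_force: 30.0
```

Emit:
arm_command(gripper=[10,10,10,10,10], dp=[[0,0,0],[0,0,0],[0,0,0],[0,0,0],[0,0,0]], twist=[-1,-1,-1,-0.22,0])

```text
time: 24.35
tool_pos: [506.5, -477.7, 123.6]
tcp_rot: [-3.141, 0.0, 0.025]
contact_force: [-0.3, -0.5, -0.7]
grip_width: 23.7
finger_force: 30.0
```

Emit:
arm_command(gripper=[10,10,10,10,10], dp=[[0.15,-1,0],[0.15,-1,0],[0.15,-1,0],[0.15,-1,0],[0.15,-1,0]], twist=[0,0,0,0,0])

```text
time: 24.98
tool_pos: [522.1, -351.6, 124.0]
tcp_rot: [3.142, -0.0, 0.024]
contact_force: [0.2, -0.2, -0.1]
grip_width: 23.9
finger_force: 30.0
```

Emit:
arm_command(gripper=[10,10,10,10,10], dp=[[0.15,-1,0],[0.15,-1,0],[0.15,-1,0],[0.15,-1,0],[0.15,-1,0]], twist=[0,0,0,0,0])

```text
time: 25.6
tool_pos: [537.7, -225.4, 124.0]
tcp_rot: [3.141, -0.0, 0.026]
contact_force: [0.3, -0.4, -0.6]
grip_width: 23.5
finger_force: 30.0
```

```bash
python3 - <<'E'
from h import *
o=get_obs();print(o["tool_pos"].round(1),o["tcp_rot"].round(3),o["grip_width"]);print(plan(o,[553.5,-110.7,36],.0256))
E
```

```text
[ 537.7 -225.4  124. ] [ 3.141 -0.     0.026] 23.48941499247944
dp [ 0.749 -4.569  3.521] twist 0.003
```

Emit:
arm_command(gripper=[10,10,10,10,10], dp=[[0.15,-0.91,0],[0.15,-0.91,0],[0.15,-0.91,0],[0.15,-0.91,0],[0.15,-0.93,0]], twist=[0,0,0,0,0])

```text
time: 26.22
tool_pos: [553.4, -110.9, 124.0]
tcp_rot: [3.141, -0.0, 0.026]
contact_force: [-0.0, 0.9, 0.5]
grip_width: 23.9
finger_force: 30.0
```

Emit:
arm_command(gripper=[10,10,10,10,10], dp=[[0,0,1],[0,0,1],[0,0,1],[0,0,0.55],[0,0,0]], twist=[0,0,0,0,0])

```text
time: 26.85
tool_pos: [552.9, -111.8, 34.5]
tcp_rot: [-3.141, 0.002, 0.026]
contact_force: [-0.0, -0.1, 0.0]
grip_width: 23.4
finger_force: 30.0
```

```bash
python3 - <<'E'
from h import *
im,C,o=snap("wrist","w8");print(o["tool_pos"].round(2),o["tcp_rot"].round(3),o["contact_force"].round(1),o["grip_width"])
cv2.imwrite("pics/w8b.png",cv2.resize(im[150:330,160:400,::-1],(800,600),interpolation=cv2.INTER_CUBIC))
E
```

```text
[ 552.89 -111.84   34.52] [-3.141e+00  2.000e-03  2.600e-02] [-0.  -0.1  0. ] 23.444952007175512
```

View pics/w8b.png

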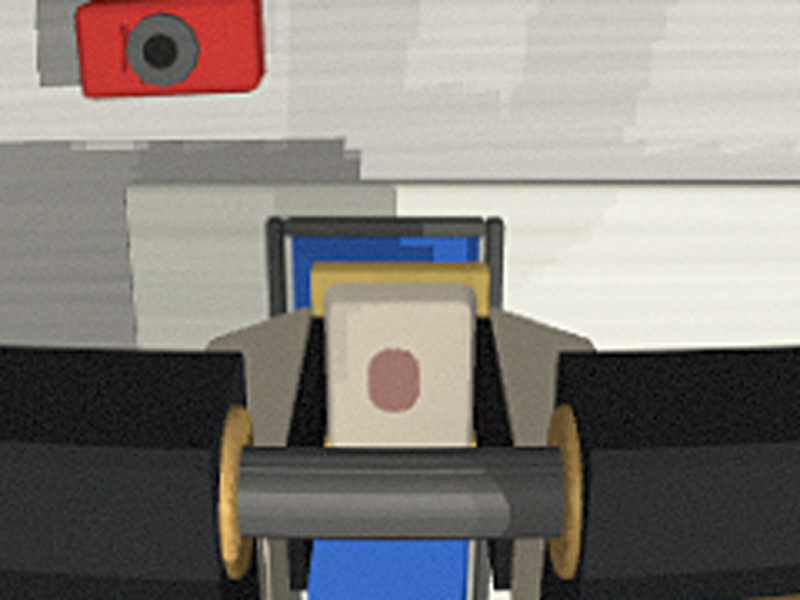

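Yellow is held over pocket_2: block end edge at crop (400,263), end rib inner edge at y=235, side ribs' inner edges at x=287 and 485, block sides at 311 and 490.

```bash
python3 - <<'E'
from h import *
o=get_obs();C=cam("wrist",o);cr=lambda u,v:[160+u*.3,150+v*.3]
zb=34.5-7.1
b=onz(C,[cr(400,263)],zb)[0];s=onz(C,[cr(311,290),cr(490,290)],zb)
r=onz(C,[cr(387,236)],22)[0];w=onz(C,[cr(286,265),cr(485,265)],22)
print(b,s[:,1],r,w[:,1])
d=np.array([r[0]-1.5-b[0],w[:,1].mean()-s[:,1].mean(),0]);print(d,plan(o,o["tool_pos"]+d))
print("stop face ends",onz(C,[cr(88,97),cr(260,88)],24),"plate +x edge",onz(C,[cr(200,183),cr(700,183)],18))
E
```

```text
[ 569.71856038 -111.86027595   27.4       ] [ -97.30058656 -126.83785996] [ 572.4677036  -109.61811076   22.        ] [ -92.63722522 -126.28551664]
[1.24914322 2.60785233 0.        ] dp [ 0.053 -0.103 -0.   ]
stop face ends [[595.69012108 -60.08461383  24.        ]
 [597.55713045 -88.74790678  24.        ]] plate +x edge [[ 579.71336524  -77.52439442   18.        ]
 [ 581.9632704  -163.42714099   18.        ]]
```

Emit:
arm_command(gripper=[10,10,10,10,10], dp=[[0.05,-0.1,0.1],[0,0,0.1],[0,0,0.1],[0,0,0.04],[0,0,0]], twist=[0,0,0,0,0])

```text
time: 27.52
tool_pos: [554.5, -109.8, 26.6]
tcp_rot: [3.142, 0.0, 0.026]
contact_force: [-0.1, -0.4, 0.3]
grip_width: 24.1
finger_force: 30.0
```

Emit:
arm_command(gripper=[40,40,40,40,40], dp=[[0,0,0],[0,0,0],[0,0,0],[0,0,-0.3],[0,0,-1]], twist=[0,0,0,0,0])

```text
time: 28.15
tool_pos: [553.7, -109.5, 58.8]
tcp_rot: [-3.141, 0.003, 0.026]
contact_force: [0.2, -0.0, 0.2]
grip_width: 40.4
finger_force: 0.0
```

Emit:
arm_command(gripper=[40,40,40,40,40], dp=[[0,0,-0.5],[0,0,-1],[0,0,-1],[0,0,0],[0,0,0]], twist=[0,0,0,0,0])

```text
time: 28.78
tool_pos: [554.0, -109.6, 121.0]
tcp_rot: [-3.141, 0.001, 0.026]
contact_force: [-0.3, -0.4, -0.1]
grip_width: 40.0
finger_force: 0.0
```

```bash
python3 - <<'E'
from h import *
im,C,o=snap("wrist","w9");print(o["tool_pos"].round(1),o["tcp_rot"].round(3),o["time"])
print(meas(im,C,dict(yellow=(550,-110))))
for a,ce,px in blobs(mask(im,"blue"),60): print("blue",a,ce.round(0),onz(C,[ce],18)[0].round(1)[:2],*rect(C,px,18))
im,C,o=snap("side","s9")
# green block in side view
m=cv2.morphologyEx(mask(im,"green"),cv2.MORPH_CLOSE,np.ones((3,3)))
for a,ce,px in blobs(m,15):
    p=onz(C,[ce],5)[0]
    if p[1]<-250 and 350<p[0]<620: print("green",a,p.round(0),rect(C,px,5))
c=im[280:400,190:350];cv2.imwrite("pics/s9c.png",cv2.resize(c[:,:,::-1],(800,600),interpolation=cv2.INTER_CUBIC))
E
```

```text
[ 554.  -109.6  121. ] [-3.141e+00  1.000e-03  2.600e-02] 28.775
{'yellow': {'wax': (array([ 550.6, -110.3]), array([28.7, 23.5]), 1.6), 'base': (array([ 544.1, -110.4]), array([47.1, 29.1]), 0.7)}}
blue 98 [262. 212.] [549.6 -94.3] [549.5 -94.7] [41.6  1.7] 0.5
blue 1493 [279. 262.] [ 503.2 -110.4] [ 502.5 -110.4] [42.3 31.2] 0.9
green 40 [ 454. -362.    5.] (array([ 452.8, -362.5]), array([ 8.2, 27.4]), 57.7)
green 21 [ 436. -395.    5.] (array([ 435.9, -391.7]), array([10.4, 26.6]), 59.4)
```

Emit:
arm_command(gripper=[60,60,60,60,60], dp=[[-0.39,0.88,0],[-0.39,0.88,0],[-0.39,0.88,0],[-0.39,0.88,0],[-0.39,0.88,0]], twist=[0,0,0,0,0])

```text
time: 29.5
tool_pos: [507.8, -221.4, 120.6]
tcp_rot: [-3.141, 0.002, 0.026]
contact_force: [0.3, -0.5, 0.3]
grip_width: 60.3
finger_force: 0.0
```

Emit:
arm_command(gripper=[60,60,60,60,60], dp=[[-0.39,0.88,0],[-0.39,0.88,0],[-0.39,0.88,0],[-0.39,0.88,0],[-0.39,0.88,0]], twist=[0,0,0,0,0])

```text
time: 30.12
tool_pos: [462.0, -332.6, 120.6]
tcp_rot: [-3.14, 0.001, 0.026]
contact_force: [0.6, -0.6, -0.6]
grip_width: 59.8
finger_force: 0.0
```

Emit:
arm_command(gripper=[60,60,60,60,60], dp=[[-0.4,0.9,0],[-0.4,0.9,0],[0,0,0],[0,0,0],[0,0,0]], twist=[0,0,-1,-1,-1])

```text
time: 30.75
tool_pos: [443.5, -377.4, 120.5]
tcp_rot: [-3.14, 0.001, 0.29]
contact_force: [-0.2, -0.0, 0.3]
grip_width: 60.0
finger_force: 0.0
```

Emit:
arm_command(gripper=[60,60,60,60,60], dp=[[0,0,0],[0,0,0],[0,0,0],[0,0,0],[0,0,0]], twist=[-1,-1,-1,-1,-1])

```text
time: 31.38
tool_pos: [443.6, -377.4, 120.5]
tcp_rot: [-3.14, 0.0, 0.727]
contact_force: [-0.1, 0.2, 0.0]
grip_width: 59.6
finger_force: 0.0
```

Emit:
arm_command(gripper=[60,60,60,60,60], dp=[[0,0,0],[0,0,0],[0,0,0],[0,0,0],[0,0,0]], twist=[-1,-1,-1,-0.6,0])

```text
time: 32.0
tool_pos: [443.6, -377.4, 120.7]
tcp_rot: [-3.14, -0.0, 1.038]
contact_force: [0.4, 0.5, 0.6]
grip_width: 60.1
finger_force: 0.0
```

```bash
python3 - <<'E'
from h import *
im,C,o=snap("wrist","w10");print(o["tool_pos"].round(1),o["tcp_rot"].round(3),o["time"])
for k,v in meas(im,C,dict(green=(443,-378))).items(): print(k,*v.items())
print(np.degrees(o["tcp_rot"][2]))
im,C,o=snap("top","t10")
for a,ce,px in blobs(mask(im,"green"),15): 
    p=onz(C,[ce],5)[0]
    if p[1]<-250 and 350<p[0]<620:print(a,p.round(1),rect(C,px,5))
E
```

```text
[ 443.6 -377.4  120.7] [-3.14  -0.     1.038] 32.0
green ('wax', (array([ 442. , -380.5]), array([27. , 21.3]), 58.8)) ('base', (array([ 440.8, -382.6]), array([27.8, 22. ]), 58.8))
59.45597679109028
23 [ 449.7 -361.7    5. ] (array([ 450.2, -362. ]), array([ 5.8, 24.6]), 61.9)
```

Emit:
arm_command(gripper=[46,46,46,46,46], dp=[[-0.08,0.01,1],[0,0,1],[0,0,1],[0,0,1],[0,0,0.35]], twist=[0.1,0,0,0,0])

```text
time: 32.72
tool_pos: [442.4, -378.8, 11.3]
tcp_rot: [-3.139, -0.001, 1.029]
contact_force: [-0.4, -0.7, 0.5]
grip_width: 46.0
finger_force: 0.0
```

Emit:
arm_command(gripper=[46,46,10,10,10], dp=[[0,0,0.22],[0,0,0],[0,0,0],[0,0,0],[0,0,0]], twist=[0,0,0,0,0])

```text
time: 33.35
tool_pos: [443.3, -379.8, 7.9]
tcp_rot: [3.141, 0.0, 1.03]
contact_force: [0.2, 0.2, 0.9]
grip_width: 23.7
finger_force: 30.0
```

Emit:
arm_command(gripper=[10,10,10,10,10], dp=[[0,0,0],[0,0,0],[0,0,0],[0,0,0],[0,0,0]], twist=[0,0,0,0,0])

```text
time: 33.98
tool_pos: [443.3, -379.8, 7.9]
tcp_rot: [3.141, 0.0, 1.029]
contact_force: [-0.5, 0.3, 6.4]
grip_width: 23.4
finger_force: 30.0
```

Emit:
arm_command(gripper=[10,10,10,10,10], dp=[[0,0,-1],[0,0,-1],[0,0,-1],[0,0,-1],[0,0,-0.7]], twist=[0,0,1,1,1])

```text
time: 34.6
tool_pos: [443.2, -379.6, 125.8]
tcp_rot: [3.141, 0.0, 0.765]
contact_force: [0.5, -0.0, -0.7]
grip_width: 23.2
finger_force: 30.0
```

Emit:
arm_command(gripper=[10,10,10,10,10], dp=[[0,0,0],[0,0,0],[0,0,0],[0,0,0],[0,0,0]], twist=[1,1,1,1,1])

```text
time: 35.22
tool_pos: [442.9, -379.4, 124.4]
tcp_rot: [-3.141, 0.0, 0.328]
contact_force: [-0.1, -0.3, -0.2]
grip_width: 23.7
finger_force: 30.0
```

Emit:
arm_command(gripper=[10,10,10,10,10], dp=[[0,0,0],[0,0,0],[0,0,0],[0,0,0],[0,0,0]], twist=[1,1,1,0.5,0])

```text
time: 35.85
tool_pos: [443.0, -379.4, 124.5]
tcp_rot: [-3.141, 0.001, 0.026]
contact_force: [0.0, -0.1, 0.3]
grip_width: 23.3
finger_force: 30.0
```

Emit:
arm_command(gripper=[10,10,10,10,10], dp=[[0.23,-0.98,0],[0.23,-0.98,0],[0.23,-0.98,0],[0.23,-0.98,0],[0.23,-0.98,0]], twist=[0,0,0,0,0])

```text
time: 36.48
tool_pos: [468.7, -254.0, 124.9]
tcp_rot: [-3.141, 0.0, 0.027]
contact_force: [0.5, -0.4, -0.5]
grip_width: 23.8
finger_force: 30.0
```

```bash
python3 - <<'E'
from h import *
o=get_obs();print(o["tool_pos"].round(1),o["tcp_rot"].round(3),o["grip_width"]);print(plan(o,[499.5,-110.7,36],.0256))
E
```

```text
[ 468.7 -254.   124.9] [-3.141  0.     0.027] 23.76180219836504
dp [ 1.388 -5.695  3.559] twist 0.020
```

Emit:
arm_command(gripper=[10,10,10,10,10], dp=[[0.23,-0.95,0],[0.23,-0.95,0],[0.23,-0.95,0],[0.23,-0.95,0],[0.23,-0.95,0]], twist=[0,0,0,0,0])

```text
time: 37.1
tool_pos: [494.0, -134.7, 124.9]
tcp_rot: [-3.141, 0.0, 0.027]
contact_force: [-0.7, -0.4, -0.0]
grip_width: 23.5
finger_force: 30.0
```

Emit:
arm_command(gripper=[10,10,10,10,10], dp=[[0.23,-0.95,0],[0,0,1],[0,0,1],[0,0,1],[0,0,0.5]], twist=[0,0,0,0,0])

```text
time: 37.72
tool_pos: [498.5, -111.6, 36.4]
tcp_rot: [-3.141, 0.002, 0.027]
contact_force: [-0.6, -1.0, -0.6]
grip_width: 23.5
finger_force: 30.0
```

Emit:
arm_command(gripper=[10,10,10,10,10], dp=[[0,0,0],[0,0,0],[0,0,0],[0,0,0],[0,0,0]], twist=[0,0,0,0,0])

```text
time: 38.35
tool_pos: [499.6, -113.1, 37.7]
tcp_rot: [3.141, -0.001, 0.026]
contact_force: [0.4, 0.5, -0.3]
grip_width: 23.1
finger_force: 30.0
```

```bash
python3 - <<'E'
from h import *
im,C,o=snap("wrist","w11");print(o["tool_pos"].round(2),o["tcp_rot"].round(3),o["contact_force"].round(1),o["grip_width"])
cv2.imwrite("pics/w11b.png",cv2.resize(im[150:330,160:400,::-1],(800,600),interpolation=cv2.INTER_CUBIC))
E
```

```text
[ 499.62 -113.13   37.75] [ 3.141e+00 -1.000e-03  2.600e-02] [ 0.4  0.5 -0.3] 23.070529642321922
```

View pics/w11b.png

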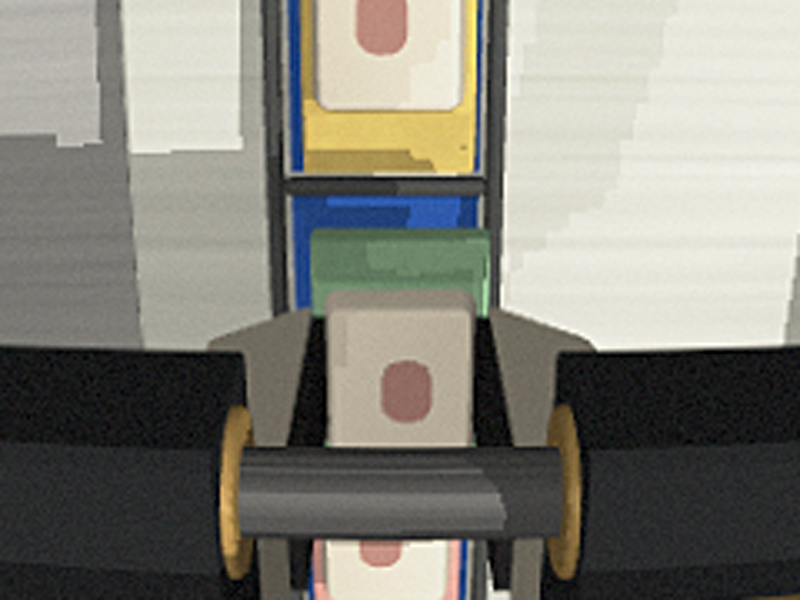

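Yellow is flat in pocket_2. Green is held over pocket_1: end edge at crop (400,229), cross rib inner edge at y=197, side ribs at 290 and 484, block sides at 311 and 489.

```bash
python3 - <<'E'
from h import *
o=get_obs();C=cam("wrist",o);cr=lambda u,v:[160+u*.3,150+v*.3]
zb=o["tool_pos"][2]-7.9
b=onz(C,[cr(400,229)],zb)[0];s=onz(C,[cr(311,260),cr(489,260)],zb)
r=onz(C,[cr(387,196)],22)[0];w=onz(C,[cr(290,215),cr(484,215)],22)
print(b,s[:,1],r,w[:,1])
d=np.array([r[0]-1.5-b[0],w[:,1].mean()-s[:,1].mean(),26.4-o["tool_pos"][2]]);print(d,plan(o,o["tool_pos"]+d))
E
```

```text
[ 521.65809673 -112.66099295   29.74271377] [ -98.27056226 -127.33240898] [ 524.82246398 -110.40766973   22.        ] [ -94.10752789 -126.82540308]
[  1.66436725   2.33502013 -11.24271377] dp [ 0.069 -0.092  0.45 ]
```

Emit:
arm_command(gripper=[10,10,10,10,10], dp=[[0.065,-0.09,0.12],[0,0,0.12],[0,0,0.12],[0,0,0.09],[0,0,0]], twist=[0,0,0,0,0])

```text
time: 39.02
tool_pos: [501.0, -110.7, 26.1]
tcp_rot: [3.142, 0.0, 0.026]
contact_force: [0.2, -0.2, -0.4]
grip_width: 23.5
finger_force: 30.0
```

Emit:
arm_command(gripper=[40,40,40,40,40], dp=[[0,0,0],[0,0,0],[0,0,0],[0,0,-0.3],[0,0,-1]], twist=[0,0,0,0,0])

```text
time: 39.65
tool_pos: [500.3, -110.5, 58.5]
tcp_rot: [-3.141, 0.002, 0.026]
contact_force: [0.3, 0.1, 0.8]
grip_width: 40.0
finger_force: 0.0
```

Emit:
arm_command(gripper=[40,40,40,40,40], dp=[[0,0,-0.8],[0,0,-1],[0,0,-1],[0,0,0],[0,0,0]], twist=[0,0,0,0,0])

```text
time: 40.28
tool_pos: [500.6, -110.6, 128.2]
tcp_rot: [-3.141, 0.001, 0.026]
contact_force: [-0.1, -0.6, -0.2]
grip_width: 40.1
finger_force: 0.0
```

```bash
python3 - <<'E'
from h import *
im,C,o=snap("wrist","w12");print(o["tool_pos"].round(2),o["tcp_rot"].round(3),o["contact_force"].round(1),o["grip_width"])
cv2.imwrite("pics/w12b.png",cv2.resize(im[60:330,80:440,::-1],(800,600),interpolation=cv2.INTER_CUBIC))
E
```

```text
[ 500.6  -110.57  128.18] [-3.141e+00  1.000e-03  2.600e-02] [-0.1 -0.6 -0.2] 40.05828002319283
```

View pics/w12b.png

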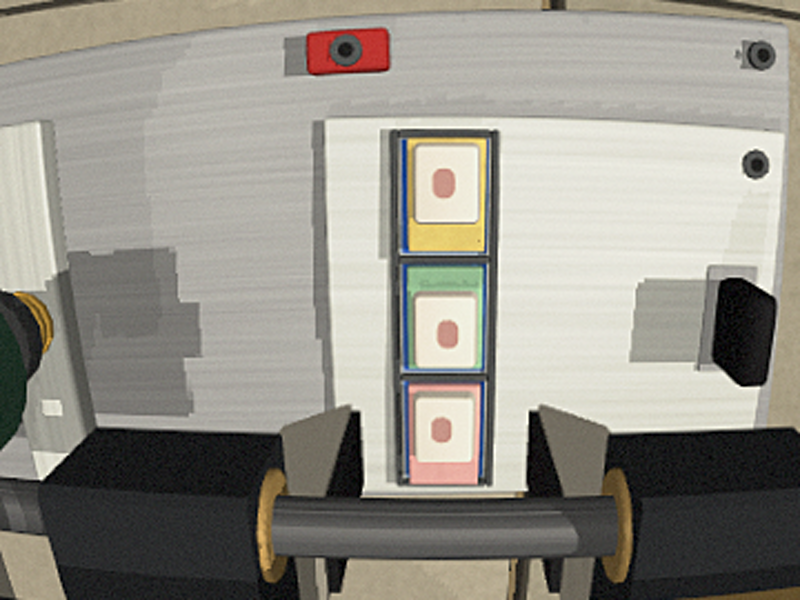

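All three blocks lie wax up in their pockets: crop (450,195) yellow, (445,318) green, (443,432) pink. The red stop's face lower edge runs from (310,76) to (388,71), and the plate's +x edge from (330,118) to (785,131).

```bash
python3 - <<'E'
from h import *
im=cv2.imread("pics/w12.png")[:,:,::-1];o=get_obs();C=cam("wrist",o);f=.45;cr=lambda u,v:[80+u*f,60+v*f]
m=mask(im,"red");B=[b for b in blobs(m,80) if 200<b[1][0]<270 and b[1][1]<110];print([(b[0],b[1]) for b in B])
px=B[0][2];us=np.unique(px[:,0]);low=np.array([[u,px[px[:,0]==u][:,1].max()+.5] for u in us[3:-3]])
for z in(12,24):
    P=onz(C,low,z);k=np.polyfit(P[:,1],P[:,0],1);print("face z",z,P.mean(0).round(1),"yaw",-k[0])
e=onz(C,[cr(330,118),cr(785,131)],18);print("plate edge",e,"yaw",(e[0,0]-e[1,0])/(e[1,1]-e[0,1]))
bl=onz(C,[cr(405,258),cr(490,258),cr(403,377),cr(487,377)],22);print("ribs",bl.round(1))
# grip block top outline
g=[b for b in blobs((im.sum(2)<100).astype(np.uint8),300) if 380<b[1][0]<450 and 150<b[1][1]<260];print([(b[0],b[1],rect(C,b[2],52)) for b in g])
E
```

```text
[(np.int32(549), array([236.34608379,  82.99271403]))]
face z 12 [595.1 -71.6  12. ] yaw 0.04726678356040797
face z 24 [594.4 -73.2  24. ] yaw 0.04726678356041647
plate edge [[ 577.69923884  -66.46771649   18.        ]
 [ 582.61173775 -242.78000064   18.        ]] yaw 0.027862488045473668
ribs [[ 526.1  -95.3   22. ]
 [ 526.9 -126.9   22. ]
 [ 478.9  -95.    22. ]
 [ 479.8 -127.8   22. ]]
[(np.int32(1016), array([413.64074803, 208.56496063]), (array([ 509.4, -217.5]), array([40. , 23.8]), 0.8))]
```

Emit:
arm_command(gripper=[62,62,62,62,62], dp=[[0.02,0.93,0],[0.02,0.93,0],[0.02,0.92,0],[0.02,0.92,0],[0.02,0.92,0]], twist=[0,0,0,0,0])

```text
time: 40.95
tool_pos: [506.3, -227.1, 128.1]
tcp_rot: [-3.141, 0.001, 0.026]
contact_force: [0.5, -0.1, 0.3]
grip_width: 61.9
finger_force: 0.0
```

Emit:
arm_command(gripper=[62,62,62,62,62], dp=[[0,0,0],[0,0,0],[0,0,0],[0,0,0],[0,0,0]], twist=[1,1,1,1,1])

```text
time: 41.58
tool_pos: [506.5, -226.7, 128.4]
tcp_rot: [3.142, 0.0, -0.413]
contact_force: [0.3, -0.3, 0.9]
grip_width: 61.9
finger_force: 0.0
```

Emit:
arm_command(gripper=[62,62,62,62,62], dp=[[0,0,0],[0,0,0],[0,0,0],[0,0,0],[0,0,0]], twist=[1,1,1,1,1])

```text
time: 42.2
tool_pos: [506.5, -226.7, 128.4]
tcp_rot: [3.141, 0.0, -0.85]
contact_force: [-0.8, 0.0, -0.2]
grip_width: 62.1
finger_force: 0.0
```

Emit:
arm_command(gripper=[62,62,62,62,62], dp=[[0,0,0],[0,0,0],[0,0,0],[0,0,0],[0,0,0]], twist=[1,1,1,1,1])

```text
time: 42.82
tool_pos: [506.5, -226.7, 128.4]
tcp_rot: [3.141, 0.0, -1.286]
contact_force: [-0.8, -0.2, 0.7]
grip_width: 61.8
finger_force: 0.0
```

Emit:
arm_command(gripper=[62,62,62,62,62], dp=[[0,0,0],[0,0,0],[0,0,0],[0,0,0],[0,0,0]], twist=[1,1,1,0,0])

```text
time: 43.45
tool_pos: [506.5, -226.4, 128.5]
tcp_rot: [3.141, 0.0, -1.543]
contact_force: [0.7, 0.2, -0.6]
grip_width: 62.0
finger_force: 0.0
```

```bash
python3 - <<'E'
from h import *
im,C,o=snap("wrist","w13");print(o["tool_pos"].round(1),o["tcp_rot"].round(3),o["joint_positions"].round(2))
g=[(b[0],b[1].round(0),rect(C,b[2],52)) for b in blobs((im.sum(2)<100).astype(np.uint8),300) if np.linalg.norm(onz(C,[b[1]],52)[0][:2]-[506,-226])<60];print(g)
print(plan(o,[506,-226,31],-1.545))
E
```

```text
[ 506.5 -226.4  128.5] [ 3.141  0.    -1.543] [-0.56  0.49  1.58 -0.    1.07  2.56]
[(np.int32(944), array([282., 212.]), (array([ 505.6, -230.2]), array([33.6, 18.2]), 1.5))]
dp [-0.017  0.019  3.902] twist 0.019
```

Emit:
arm_command(gripper=[62,62,62,62,62], dp=[[0,0,1],[0,0,1],[0,0,1],[0,0,0.9],[0,0,0]], twist=[0,0,0,0,0])

```text
time: 44.12
tool_pos: [505.5, -225.6, 29.8]
tcp_rot: [3.139, 0.002, -1.544]
contact_force: [0.2, -0.8, -0.1]
grip_width: 62.4
finger_force: 0.0
```

Emit:
arm_command(gripper=[20,20,20,20,20], dp=[[0,0,0],[0,0,0],[0,0,0],[0,0,0],[0,0,0]], twist=[0,0,0,0,0])

```text
time: 44.75
tool_pos: [506.7, -226.3, 32.0]
tcp_rot: [-3.141, -0.001, -1.545]
contact_force: [-1.5, 0.2, 5.7]
grip_width: 36.0
finger_force: 30.0
```

```bash
python3 - <<'E'
from h import *
o=get_obs();print(o["tool_pos"].round(1),o["tcp_rot"].round(3),o["grip_width"],o["moment"].round(2))
print(plan(o,[520,-190,o["tool_pos"][2]]),plan(o,[515.3,-84.8,o["tool_pos"][2]],-np.pi/2+.055))
E
```

```text
[ 506.7 -226.3   32. ] [-3.141e+00 -1.000e-03 -1.545e+00] 36.00226989535515 [0.15 0.25 0.05]
dp [-1.439e+00 -5.680e-01 -1.000e-03] dp [-5.651e+00 -4.910e-01 -4.000e-03] twist -0.329
```

Emit:
arm_command(gripper=[20,20,20,20,20], dp=[[0,0,0],[-0.1,-0.03,0],[-0.2,-0.03,0],[-0.3,-0.03,0],[-0.3,-0.03,0]], twist=[-0.33,0,0,0,0])

```text
time: 45.38
tool_pos: [509.1, -204.5, 32.0]
tcp_rot: [-3.14, -0.002, -1.516]
contact_force: [0.0, -3.9, 5.3]
grip_width: 35.7
finger_force: 30.0
```

Emit:
arm_command(gripper=[20,20,20,20,20], dp=[[-0.3,-0.035,0],[-0.3,-0.035,0],[-0.3,-0.035,0],[-0.3,-0.035,0],[-0.3,-0.035,0]], twist=[0,0,0,0,0])

```text
time: 46.0
tool_pos: [511.4, -166.6, 32.0]
tcp_rot: [-3.14, -0.002, -1.515]
contact_force: [-0.6, -3.6, 4.9]
grip_width: 36.1
finger_force: 30.0
```

Emit:
arm_command(gripper=[20,20,20,20,20], dp=[[-0.3,-0.035,0],[-0.3,-0.035,0],[-0.3,-0.035,0],[-0.3,-0.035,0],[-0.3,-0.035,0]], twist=[0,0,0,0,0])

```text
time: 46.62
tool_pos: [513.8, -128.9, 32.0]
tcp_rot: [-3.14, -0.002, -1.515]
contact_force: [-0.8, -3.1, 6.2]
grip_width: 35.8
finger_force: 30.0
```

Emit:
arm_command(gripper=[20,20,20,20,20], dp=[[-0.3,-0.035,0],[-0.3,-0.035,0],[-0.3,-0.035,0],[-0.2,-0.035,0],[-0.1,-0.035,0]], twist=[0,0,0,0,0])

```text
time: 47.25
tool_pos: [516.3, -98.6, 32.0]
tcp_rot: [-3.14, -0.002, -1.515]
contact_force: [-1.0, -3.7, 6.3]
grip_width: 35.7
finger_force: 30.0
```

```bash
cat >> h.py <<'E'
def st():
    o=get_obs();print(round(float(o["time"]),2),o["tool_pos"].round(2),o["tcp_rot"].round(4),"F",o["contact_force"].round(1),"M",o["moment"].round(2),round(float(o["grip_width"]),1));return o
E
python3 - <<'E'
from h import *
o=st();print(plan(o,[515.3,-84.8,o["tool_pos"][2]],-np.pi/2+.055))
im,C,o=snap("wrist","w14")
m=mask(im,"red");print([(b[0],onz(C,[b[1]],24)[0].round(1)) for b in blobs(m,80)])
cv2.imwrite("pics/w14b.png",cv2.resize(im[:,:,::-1],(800,600)))
E
```

```text
47.25 [516.33 -98.59  32.01] [-3.1400e+00 -1.8000e-03 -1.5149e+00] F [-1.  -3.7  6.3] M [-0.49  0.33  0.09] 35.7
dp [-0.553  0.01  -0.001] twist 0.010
[]
```

View pics/w14b.png

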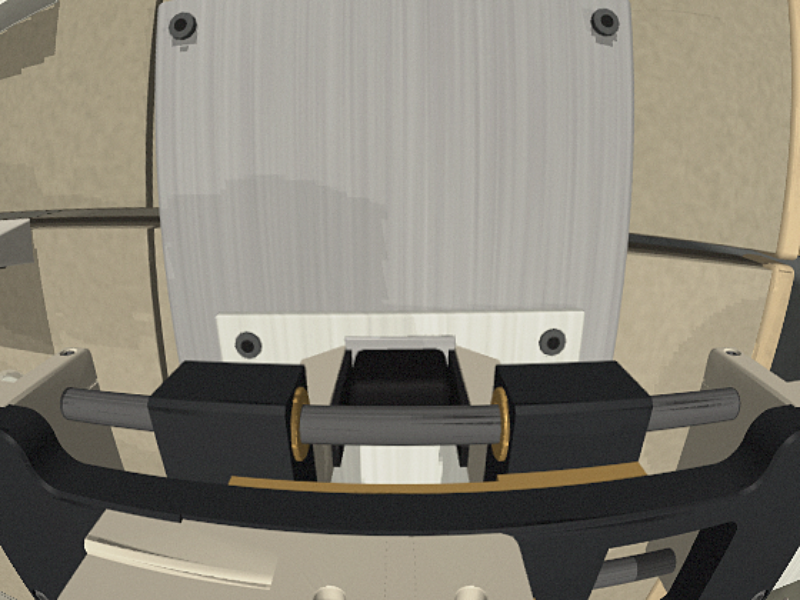

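The view shows only the bed and the held grip (400,370). The bed screws at (182,25) and (605,22) are level, so the tool yaw matches the press.

Emit:
arm_command(gripper=[20,20,20,20,20], dp=[[-0.15,0,0],[-0.15,0,0],[-0.15,0,0],[-0.1,0,0],[-0.05,0,0]], twist=[0,0,0,0,0])

```text
time: 47.92
tool_pos: [515.7, -83.7, 32.0]
tcp_rot: [-3.14, -0.002, -1.515]
contact_force: [-0.1, -3.9, 6.6]
grip_width: 35.9
finger_force: 30.0
```

Emit:
arm_command(gripper=[20,20,20,20,20], dp=[[-0.03,0,0],[-0.03,0,0],[-0.03,0,0],[-0.03,0,0],[0,0,0]], twist=[0,0,0,0,0])

```text
time: 48.55
tool_pos: [515.6, -80.8, 32.0]
tcp_rot: [-3.14, -0.002, -1.515]
contact_force: [0.7, -3.0, 5.5]
grip_width: 35.7
finger_force: 30.0
```

Emit:
arm_command(gripper=[20,20,20,20,20], dp=[[-0.03,0,0],[-0.03,0,0],[-0.03,0,0],[0,0,0],[0,0,0]], twist=[0,0,0,0,0])

```text
time: 49.18
tool_pos: [515.5, -79.2, 32.0]
tcp_rot: [-3.139, -0.003, -1.515]
contact_force: [-0.6, -7.1, 6.2]
grip_width: 35.8
finger_force: 30.0
```

```bash
python3 -c "
from h import *
st()"
```

```text
49.17 [515.47 -79.22  31.99] [-3.1395e+00 -2.6000e-03 -1.5154e+00] F [-0.6 -7.1  6.2] M [-0.91  0.25 -0.03] 35.8
```

Emit:
arm_command(gripper=[20,20,20,20,20], dp=[[0,-0.03,0],[0,-0.03,0],[0,-0.03,0],[0,0,0],[0,0,0]], twist=[0,0,0,0,0])

```text
time: 49.8
tool_pos: [516.0, -79.2, 31.9]
tcp_rot: [3.14, -0.002, -1.515]
contact_force: [-7.1, -7.7, 11.0]
grip_width: 35.8
finger_force: 30.0
```

```bash
python3 -c "
from h import *
st()"
```

```text
49.8 [516.04 -79.23  31.95] [ 3.1403e+00 -2.4000e-03 -1.5147e+00] F [-7.1 -7.7 11. ] M [-1.18  0.9   0.15] 35.8
```

Emit:
arm_command(gripper=[20,20,20,20,20], dp=[[-0.04,0,0],[-0.04,0,0],[-0.04,0,0],[0,0,0],[0,0,0]], twist=[0,0,0,0,0])

```text
time: 50.42
tool_pos: [516.3, -78.9, 32.0]
tcp_rot: [3.141, -0.006, -1.514]
contact_force: [-7.6, -22.9, 7.5]
grip_width: 35.6
finger_force: 30.0
```

```bash
python3 -c "
from h import *
st()"
```

```text
50.42 [516.32 -78.95  31.99] [ 3.1411 -0.0063 -1.5141] F [ -7.6 -22.9   7.5] M [-3.35  1.14  0.22] 35.6
```

Emit:
arm_command(gripper=[20,20,20,20,20], dp=[[0,-0.04,0],[0,-0.04,0],[0,0,0],[0,0,0],[0,0,0]], twist=[0,0,0,0,0])

```text
time: 51.05
tool_pos: [517.1, -79.1, 32.0]
tcp_rot: [3.139, -0.006, -1.513]
contact_force: [-12.3, -23.6, 11.2]
grip_width: 35.6
finger_force: 30.0
```

```bash
python3 -c "
from h import *
st()"
```

```text
51.05 [517.08 -79.05  31.95] [ 3.1385 -0.0064 -1.513 ] F [-12.3 -23.6  11.2] M [-3.63  1.66  0.55] 35.6
```

Emit:
arm_command(gripper=[20,20,20,20,20], dp=[[0.08,0,0],[0,-0.04,0],[0,-0.04,0],[0,0,0],[0,0,0]], twist=[0,0,0,0,0])

```text
time: 51.68
tool_pos: [517.5, -79.4, 31.9]
tcp_rot: [3.135, -0.004, -1.513]
contact_force: [-16.6, -16.9, 16.1]
grip_width: 36.1
finger_force: 30.1
```

```bash
python3 -c "
from h import *
st()
for n in('top','side'):
    im,C,o=snap(n,n+'15')
im=cv2.imread('pics/top15.png')[200:310,100:300];im2=cv2.imread('pics/side15.png')[165:305,140:300]
cv2.imwrite('pics/c15.png',np.vstack([cv2.resize(im,(545,300),interpolation=3),cv2.resize(im2,(545,300),interpolation=3)][:2]) if 0 else np.hstack([cv2.resize(im,(400,220),interpolation=3),cv2.resize(im2,(400,350),interpolation=3)[:220]]))
"
```

```text
51.67 [517.52 -79.42  31.87] [ 3.135  -0.0039 -1.5129] F [-16.6 -16.9  16.1] M [-2.62  2.41  0.58] 36.1
```

Emit:
arm_command(gripper=[20,20,60,60,60], dp=[[0,0.08,0],[0.02,0.02,0],[0,0,0],[0,0,0],[0,0,0]], twist=[0,0,0,0,0])

```text
time: 52.4
tool_pos: [518.3, -76.7, 31.0]
tcp_rot: [3.141, 0.0, -1.516]
contact_force: [-0.0, 1.4, 0.7]
grip_width: 58.7
finger_force: 0.0
```

Emit:
arm_command(gripper=[60,60,60,60,60], dp=[[0,0,-0.5],[0,0,-1],[0,0,-1],[0,0,-1],[0,0,-1]], twist=[0,0,0,0,0])

```text
time: 53.02
tool_pos: [518.4, -76.8, 145.4]
tcp_rot: [-3.141, -0.0, -1.516]
contact_force: [0.1, -0.5, -1.0]
grip_width: 60.1
finger_force: 0.0
```

Emit:
arm_command(gripper=[60,60,60,60,60], dp=[[0,0,-1],[0,0,-1],[0,0,-1],[0,0,-0.7],[0,0,0]], twist=[0,0,0,0,0])

```text
time: 53.65
tool_pos: [518.9, -77.0, 238.1]
tcp_rot: [-3.138, -0.001, -1.516]
contact_force: [0.5, 0.4, -0.0]
grip_width: 60.3
finger_force: 0.0
```

```bash
python3 - <<'E'
from h import *
st();im,C,o=snap("wrist","w16");snap("top","t16");snap("side","s16")
a=cv2.resize(im[:,:,::-1],(560,420));t=cv2.imread("pics/t16.png")[205:305,110:230]
s=cv2.imread("pics/s16.png")[150:290,140:270]
out=np.zeros((590,800,3),np.uint8);out[:420,:560]=a;out[:200,560:800]=cv2.resize(t,(240,200),interpolation=3);out[210:468,560:800]=cv2.resize(s,(240,258),interpolation=3)
cv2.imwrite("pics/m16.png",out)
E
```

```text
53.65 [518.91 -77.01 238.09] [-3.1381e+00 -1.3000e-03 -1.5158e+00] F [ 0.5  0.4 -0. ] M [ 0.17 -0.08  0.01] 60.3
```

View pics/m16.png

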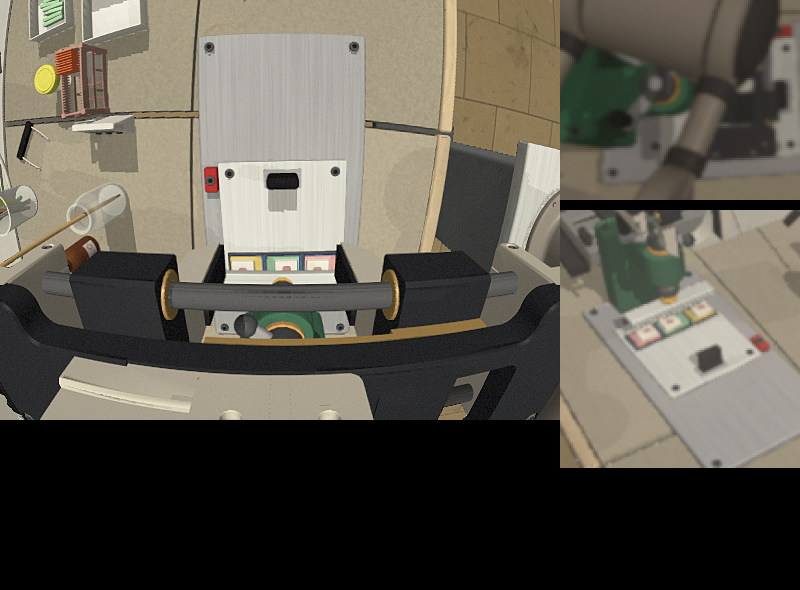

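The mosaic's wrist part shows the plate against the red stop (211,180), the blocks in a row at about (285,263) just in front of the platen bar, and the grip at (283,181). I compute positions to verify home.

```bash
python3 - <<'E'
from h import *
im=cv2.imread("pics/w16.png")[:,:,::-1];o=get_obs();C=cam("wrist",o)
m=mask(im,"red");b=max([b for b in blobs(m,50) if b[1][0]<240 and 150<b[1][1]<210],key=lambda b:b[0]);print("red",b[0],b[1],b[2].min(0),b[2].max(0))
u=b[2][:,0].max()+.5
print("face bottom",onz(C,[[u,180]],12),"top",onz(C,[[u,180]],24))
g=im.astype(int)
print("row180",[tuple(g[180,x]) for x in range(212,226)])
for z in(18,): print("edge cands",[(x,onz(C,[[x,180]],z)[0].round(1)[0]) for x in range(216,226)])
# column profiles through each block, z=18..30
for u in(247,283,318):
    print(u,[(v,*g[v,u]) for v in range(246,300,2)])
print("rows->y at z18,22,30,45:",[(v,[round(onz(C,[[283,v]],z)[0][1],1) for z in(18,22,30,45)]) for v in range(248,292,4)])
gr=[(q[0],q[1],rect(C,q[2],52)) for q in blobs((im.sum(2)<100).astype(np.uint8),150) if 270<q[1][0]<300 and 160<q[1][1]<200];print("grip",gr)
E
```

```text
red 266 [211.20676692 178.7443609 ] [204 167] [218 191]
face bottom [[592.17578883 -70.54369576  12.        ]] top [[590.00372836 -73.16169379  24.        ]]
row180 [(np.int64(70), np.int64(69), np.int64(68)), (np.int64(87), np.int64(92), np.int64(88)), (np.int64(67), np.int64(86), np.int64(84)), (np.int64(145), np.int64(51), np.int64(49)), (np.int64(167), np.int64(43), np.int64(36)), (np.int64(87), np.int64(13), np.int64(12)), (np.int64(67), np.int64(40), np.int64(32)), (np.int64(235), np.int64(242), np.int64(226)), (np.int64(231), np.int64(232), np.int64(219)), (np.int64(228), np.int64(226), np.int64(216)), (np.int64(225), np.int64(223), np.int64(211)), (np.int64(225), np.int64(226), np.int64(213)), (np.int64(227), np.int64(224), np.int64(213)), (np.int64(224), np.int64(223), np.int64(211))]
edge cands [(216, np.float64(594.1)), (217, np.float64(592.9)), (218, np.float64(591.7)), (219, np.float64(590.5)), (220, np.float64(589.3)), (221, np.float64(588.0)), (222, np.float64(586.8)), (223, np.float64(585.6)), (224, np.float64(584.4)), (225, np.float64(583.2))]
247 [(246, np.int64(225
[... 4440 characters left out ...]
), np.float64(15.0)]), (264, [np.float64(33.8), np.float64(31.8), np.float64(27.8), np.float64(20.3)]), (268, [np.float64(39.6), np.float64(37.5), np.float64(33.4), np.float64(25.7)]), (272, [np.float64(45.5), np.float64(43.3), np.float64(39.1), np.float64(31.1)]), (276, [np.float64(51.4), np.float64(49.2), np.float64(44.9), np.float64(36.7)]), (280, [np.float64(57.5), np.float64(55.2), np.float64(50.7), np.float64(42.3)]), (284, [np.float64(63.6), np.float64(61.3), np.float64(56.6), np.float64(48.0)]), (288, [np.float64(69.8), np.float64(67.4), np.float64(62.6), np.float64(53.7)])]
grip [(np.int32(404), array([282.37376238, 180.74257426]), (array([515.6, -82.1]), array([33.4, 16.5]), 3.2))]
```

Front rib, stop and grip agree with home: stop gap ≤1 mm, and the pocket row at y≈36 matches dowel contact. Next I hover over the crank knob.

Emit:
arm_command(gripper=[60,60,60,60,60], dp=[[0,0,-1],[-0.95,0.29,0],[-0.95,0.29,0],[-0.95,0.29,0],[-0.95,0.29,0]], twist=[0,0,0,0,0])

```text
time: 54.42
tool_pos: [483.3, 17.0, 260.2]
tcp_rot: [3.14, 0.0, -1.516]
contact_force: [-0.2, -0.3, 0.5]
grip_width: 60.2
finger_force: 0.0
```

Emit:
arm_command(gripper=[60,60,60,60,60], dp=[[-0.95,0.3,0],[-0.93,0.3,0],[0,0,0],[0,0,0],[0,0,0]], twist=[0,0,-1,-1,-1])

```text
time: 55.05
tool_pos: [466.0, 62.5, 260.2]
tcp_rot: [3.14, 0.001, -1.251]
contact_force: [-0.0, 0.3, -0.2]
grip_width: 59.9
finger_force: 0.0
```

Emit:
arm_command(gripper=[60,60,60,60,60], dp=[[0,0,0],[0,0,0],[0,0,0],[0,0,0],[0,0,0]], twist=[-0.4,0,0,0,0])

```text
time: 55.68
tool_pos: [466.6, 62.4, 261.2]
tcp_rot: [-3.142, -0.0, -1.22]
contact_force: [-0.2, 0.1, -0.5]
grip_width: 60.1
finger_force: 0.0
```

```bash
python3 - <<'E'
from h import *
im,C,o=snap("wrist","w17");st();print(o["joint_positions"].round(2))
print("exp px",proj(C,[[467.2,62.4,227],[510.3,37,185]]).round(0))
for t in(70,110,150):
    print(t,[(b[0],b[1].round(0),rect(C,b[2],227)) for b in blobs((im.sum(2)<t).astype(np.uint8),60) if np.linalg.norm(onz(C,[b[1]],227)[0][:2]-[467,62])<30])
E
```

```text
55.73 [466.56  62.4  261.19] [ 3.1416 -0.     -1.2195] F [ 0.4 -0.4  0.2] M [ 0.16 -0.06 -0.  ] 60.1
[-0.03  0.21  1.6  -0.    1.32  2.76]
exp px [[280. 237.]
 [237. 166.]]
70 [(np.int32(249), array([272., 224.]), (array([474.7,  57.7]), array([16.6, 18.5]), 17.7))]
110 [(np.int32(797), array([271., 233.]), (array([473. ,  61.4]), array([16.9, 26.6]), 4.6))]
150 [(np.int32(992), array([269., 234.]), (array([475. ,  62.5]), array([20.7, 28.2]), 9.6))]
```

```bash
python3 - <<'E'
from h import *
im=cv2.imread("pics/w17.png")[:,:,::-1];C=cam("wrist",get_obs())
b=[b for b in blobs((im.sum(2)<110).astype(np.uint8),300) if np.linalg.norm(b[1]-[271,233])<12][0][2]
print(b.min(0),b.max(0))
for v in range(b[:,1].min(),b[:,1].max()+1,3):
    r=b[b[:,1]==v][:,0];print(v,r.min(),r.max(),end=" | ")
# brightness map coarse
g=im.sum(2)//3
for v in range(206,258,4): print(v,g[v,250:300:4].tolist())
for uv in ([272,232],[272,236],[272,238]): print(uv,onz(C,[uv],227)[0].round(1))
E
```

```text
[257 213] [284 252]
213 270 275 | 216 265 279 | 219 263 281 | 222 262 282 | 225 261 283 | 228 260 283 | 231 259 284 | 234 258 284 | 237 257 284 | 240 257 283 | 243 259 282 | 246 259 281 | 249 263 278 | 252 269 273 | 206 [65, 179, 179, 174, 181, 192, 168, 131, 130, 129, 126, 182, 181]
210 [68, 118, 178, 179, 175, 189, 197, 204, 130, 145, 181, 183, 178]
214 [68, 59, 151, 171, 68, 20, 12, 124, 208, 184, 177, 178, 174]
218 [66, 64, 64, 79, 27, 11, 30, 21, 179, 176, 179, 187, 180]
222 [64, 55, 75, 7, 19, 19, 21, 11, 9, 184, 180, 180, 177]
226 [66, 49, 77, 19, 8, 23, 31, 30, 14, 185, 178, 178, 181]
230 [57, 53, 61, 21, 27, 32, 34, 21, 28, 180, 186, 178, 182]
234 [81, 73, 22, 30, 33, 37, 34, 36, 24, 186, 167, 80, 188]
238 [67, 48, 18, 34, 33, 33, 38, 39, 26, 187, 85, 28, 160]
242 [53, 48, 25, 33, 29, 31, 31, 36, 30, 190, 127, 101, 181]
246 [78, 45, 52, 37, 29, 32, 32, 24, 43, 135, 113, 169, 174]
250 [74, 50, 56, 50, 27, 34, 23, 25, 188, 166, 131, 132, 160]
254 [60, 65, 58, 54, 53, 85, 64, 188, 182, 183, 187, 182, 178]
[272, 232] [473.2  60.8 227. ]
[272, 236] [472.3  63.4 227. ]
[272, 238] [471.8  64.7 227. ]
```

Emit:
arm_command(gripper=[46,46,46,46,46], dp=[[-0.06,-0.145,0.2],[0,0,0.8],[0,0,0.8],[0,0,0.8],[0,0,0.12]], twist=[0,0,0,0,0])

```text
time: 56.35
tool_pos: [468.7, 65.2, 191.8]
tcp_rot: [3.139, 0.001, -1.219]
contact_force: [0.6, 0.3, 0.7]
grip_width: 46.3
finger_force: 0.0
```

Emit:
arm_command(gripper=[5,5,5,5,5], dp=[[0,0,0],[0,0,0],[0,0,0],[0,0,0],[0,0,0]], twist=[0,0,0,0,0])

```text
time: 56.98
tool_pos: [470.2, 65.1, 193.8]
tcp_rot: [-3.139, -0.001, -1.219]
contact_force: [2.5, 0.9, 2.1]
grip_width: 17.4
finger_force: 30.0
```

```bash
python3 - <<'E'
from h import *
o=st();print(plan(o,o["tool_pos"]+[25,0,0]))
E
```

```text
56.98 [470.24  65.07 193.79] [-3.1395e+00 -8.0000e-04 -1.2194e+00] F [2.5 0.9 2.1] M [ 0.21 -0.4  -0.02] 17.4
dp [ 0.344 -0.939  0.002]
```

```bash
cat >> h.py <<'E'
def circ(a0,a1,n,c=(510.3,37.),r=50.,start=None,yaw=-1.2195):
    T=np.array([[np.cos(yaw),np.sin(yaw)],[np.sin(yaw),-np.cos(yaw)]])
    P=np.array([[c[0]+r*np.cos(t),c[1]+r*np.sin(t)] for t in np.radians(np.linspace(a0,a1,n+1))])
    if start is not None:P[0]=start
    D=np.diff(P,axis=0)@T.T/25
    for i in range(0,n,5): print(round(a0+(a1-a0)*i/n),[[round(x,2),round(y,2),0] for x,y in D[i:i+5]])
E
python3 - <<'E'
from h import *
circ(145,85,5,start=(470.2,65.1))
E
```

```text
145 [[np.float64(-0.24), np.float64(-0.34), 0], [np.float64(-0.12), np.float64(-0.4), 0], [np.float64(-0.04), np.float64(-0.42), 0], [np.float64(0.05), np.float64(-0.41), 0], [np.float64(0.14), np.float64(-0.4), 0]]
```

Emit:
arm_command(gripper=[5,5,5,5,5], dp=[[-0.24,-0.34,0],[-0.12,-0.4,0],[-0.04,-0.42,0],[0.05,-0.41,0],[0.14,-0.4,0]], twist=[0,0,0,0,0])

```text
time: 57.6
tool_pos: [513.8, 86.3, 193.7]
tcp_rot: [3.14, -0.002, -1.219]
contact_force: [-2.9, -5.9, 7.3]
grip_width: 17.7
finger_force: 30.0
```

```bash
python3 - <<'E'
from h import *
o=st();d=o["tool_pos"][:2]-[510.3,37];print(np.hypot(*d),np.degrees(np.arctan2(d[1],d[0])))
circ(85,-125,15)
E
```

```text
57.6 [513.84  86.33 193.67] [ 3.1399e+00 -1.6000e-03 -1.2191e+00] F [-2.9 -5.9  7.3] M [-0.84  0.52  0.01] 17.7
49.45732908551717 85.89066146838067
85 [[np.float64(0.26), np.float64(-0.41), 0], [np.float64(0.35), np.float64(-0.34), 0], [np.float64(0.42), np.float64(-0.24), 0], [np.float64(0.47), np.float64(-0.13), 0], [np.float64(0.49), np.float64(-0.02), 0]]
15 [[np.float64(0.48), np.float64(0.1), 0], [np.float64(0.44), np.float64(0.21), 0], [np.float64(0.37), np.float64(0.31), 0], [np.float64(0.29), np.float64(0.4), 0], [np.float64(0.18), np.float64(0.45), 0]]
-55 [[np.float64(0.07), np.float64(0.48), 0], [np.float64(-0.05), np.float64(0.48), 0], [np.float64(-0.17), np.float64(0.46), 0], [np.float64(-0.27), np.float64(0.4), 0], [np.float64(-0.36), np.float64(0.33), 0]]
```

Emit:
arm_command(gripper=[5,5,5,5,5], dp=[[0.28,-0.4,0],[0.37,-0.34,0],[0.42,-0.24,0],[0.47,-0.13,0],[0.49,-0.02,0]], twist=[0,0,0,0,0])

```text
time: 58.22
tool_pos: [559.2, 49.9, 193.8]
tcp_rot: [-3.139, 0.0, -1.219]
contact_force: [1.1, 3.1, 5.0]
grip_width: 17.5
finger_force: 30.0
```

Emit:
arm_command(gripper=[5,5,5,5,5], dp=[[0.48,0.1,0],[0.44,0.21,0],[0.37,0.31,0],[0.29,0.4,0],[0.18,0.45,0]], twist=[0,0,0,0,0])

```text
time: 58.85
tool_pos: [538.7, -5.7, 193.7]
tcp_rot: [-3.141, -0.001, -1.22]
contact_force: [1.1, 1.9, 6.6]
grip_width: 17.5
finger_force: 30.0
```

```bash
python3 - <<'E'
from h import *
o=st();d=o["tool_pos"][:2]-[510.3,37];print(np.hypot(*d),np.degrees(np.arctan2(d[1],d[0])))
E
```

```text
58.85 [538.72  -5.72 193.69] [-3.1406e+00 -9.0000e-04 -1.2197e+00] F [1.1 1.9 6.6] M [ 0.53 -0.3   0.03] 17.5
51.31048676189465 -56.36574988438062
```

Emit:
arm_command(gripper=[5,5,5,5,5], dp=[[0.07,0.48,0],[-0.05,0.48,0],[-0.17,0.46,0],[0,0,0],[0,0,0]], twist=[0,0,0,0,0])

```text
time: 59.48
tool_pos: [502.7, -13.3, 193.6]
tcp_rot: [3.14, 0.001, -1.219]
contact_force: [-2.4, 2.7, 9.1]
grip_width: 17.8
finger_force: 30.0
```

```bash
python3 - <<'E'
from h import *
im,C,o=snap("wrist","w18");st();d=o["tool_pos"][:2]-[510.3,37];print(np.hypot(*d),np.degrees(np.arctan2(d[1],d[0])))
# expected platen end front top corner px for heights, and profiles
c=np.cos(.057);s=np.sin(.057)
def W(x,y,z): return [510.5+c*x-s*y,36.5+s*x+c*y,z]
for x in(-50,50):
    print(x,"rib front top",proj(C,[W(x,-20,22)]).round(1),"wax top front",proj(C,[W(x,-12,30)]).round(1))
    for z in(30,40,50,60): print(z,proj(C,[W(x,-14,z),W(x,14,z)]).round(1).tolist())
cv2.imwrite("pics/w18b.png",cv2.resize(im[100:340,130:450,::-1],(800,600),interpolation=3))
E
```

```text
59.52 [502.73 -13.34 193.63] [ 3.1400e+00  1.2000e-03 -1.2193e+00] F [-2.2  3.8  9.2] M [ 0.55  0.31 -0.03] 17.6
50.905665282162715 -98.58337718765885
-50 rib front top [[307.2 223.6]] wax top front [[305.5 232.9]]
30 [[306.1, 231.2], [297.9, 254.2]]
40 [[306.8, 234.6], [298.4, 258.1]]
50 [[307.6, 238.3], [299.0, 262.3]]
60 [[308.5, 242.2], [299.5, 266.7]]
50 rib front top [[217.5 197.7]] wax top front [[214.3 206.7]]
30 [[214.8, 205.0], [208.9, 229.0]]
40 [[212.9, 207.8], [207.0, 232.4]]
50 [[211.0, 210.7], [205.0, 235.9]]
60 [[208.9, 213.8], [202.8, 239.6]]
```

View pics/w18b.png

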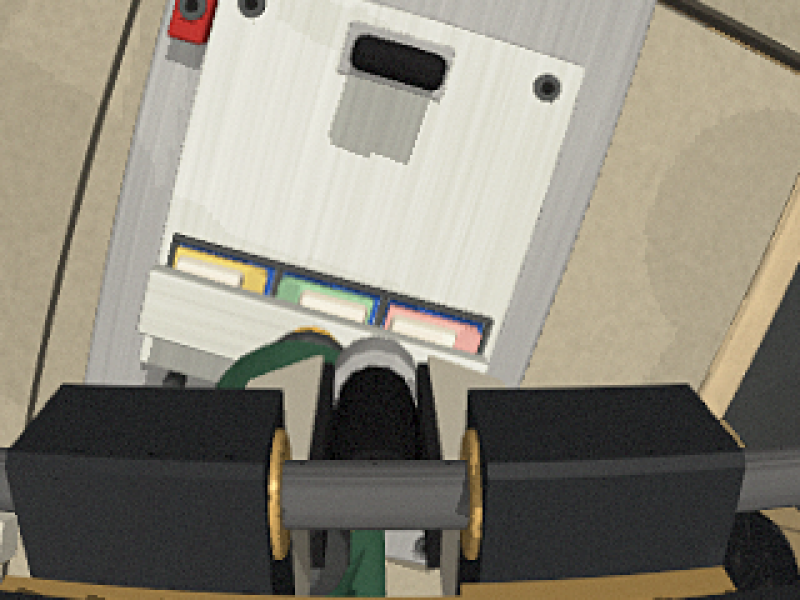

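The last picture shows the plate touching the red stop (190,20), the front rib line from (178,236) to (490,318), and the platen's front edge from (158,268) to (487,362), covering most of the wax. I get its height from edge profiles.

```bash
cat >> h.py <<'E'
cs,sn=np.cos(.057),np.sin(.057)
def W(x,y,z): return np.array([510.5+cs*x-sn*y,36.5+sn*x+cs*y,z])
def prof(im,C,x,y0=-30,y1=20,n=51,z=40):
    """brightness along press y at press x, averaged over +-3 mm, plane z"""
    ys=np.linspace(y0,y1,n);g=cv2.GaussianBlur(cv2.cvtColor(im,cv2.COLOR_RGB2GRAY),(0,0),.6).astype(np.float32)
    out=0
    for dx in np.linspace(-3,3,7):
        p=proj(C,[W(x+dx,y,z) for y in ys]).astype(np.float32);out=out+cv2.remap(g,p[:,0].reshape(1,-1),p[:,1].reshape(1,-1),1)[0]
    return ys,out/7
E
python3 - <<'E'
from h import *
im=cv2.imread("pics/w18.png")[:,:,::-1];C=cam("wrist",get_obs())
for x in(-66,-23.5,23.5,62,66):
    y,p=prof(im,C,x,z=40);print(x,[(int(a),int(b)) for a,b in zip(y,p)])
# ends
g=cv2.cvtColor(im,cv2.COLOR_RGB2GRAY)
for z in(42,48,54): print(z,proj(C,[W(70,-14,z),W(70,14,z),W(-70,-14,z)]).round(1).tolist())
E
```

```text
-66 [(-30, 222), (-29, 212), (-28, 175), (-27, 131), (-26, 114), (-25, 113), (-24, 114), (-23, 114), (-22, 114), (-21, 120), (-20, 133), (-19, 146), (-18, 150), (-17, 148), (-16, 149), (-15, 152), (-14, 151), (-13, 149), (-12, 155), (-11, 158), (-10, 162), (-9, 172), (-8, 196), (-7, 225), (-6, 232), (-5, 224), (-4, 199), (-3, 173), (-2, 164), (-1, 164), (0, 165), (1, 165), (2, 166), (3, 166), (4, 159), (5, 145), (6, 134), (7, 135), (8, 139), (9, 146), (10, 151), (11, 157), (12, 161), (13, 163), (14, 164), (15, 166), (16, 165), (17, 165), (18, 166), (19, 166), (20, 166)]
-23.5 [(-30, 218), (-29, 217), (-28, 196), (-27, 136), (-26, 84), (-25, 75), (-24, 73), (-23, 77), (-22, 90), (-21, 107), (-20, 113), (-19, 114), (-18, 116), (-17, 115), (-16, 115), (-15, 118), (-14, 120), (-13, 121), (-12, 127), (-11, 140), (-10, 155), (-9, 166), (-8, 173), (-7, 169), (-6, 149), (-5, 128), (-4, 124), (-3, 124), (-2, 127), (-1, 137), (0, 151), (1, 162), (2, 168), (3, 171), (4, 171), (5, 165), (6, 148), (7, 115), (8, 81), (9, 57), (10, 35), (11, 23), (12, 18), (13, 17), (14, 17), (15, 17), (16, 18), (1
[... 1209 characters left out ...]
8, 222), (-27, 221), (-26, 197), (-25, 140), (-24, 119), (-23, 114), (-22, 116), (-21, 126), (-20, 142), (-19, 157), (-18, 161), (-17, 162), (-16, 162), (-15, 159), (-14, 160), (-13, 162), (-12, 161), (-11, 158), (-10, 156), (-9, 161), (-8, 178), (-7, 208), (-6, 224), (-5, 223), (-4, 219), (-3, 217), (-2, 217), (-1, 218), (0, 217), (1, 214), (2, 216), (3, 218), (4, 218), (5, 220), (6, 221), (7, 220), (8, 218), (9, 216), (10, 215), (11, 216), (12, 217), (13, 217), (14, 215), (15, 214), (16, 214), (17, 213), (18, 214), (19, 216), (20, 210)]
42 [[193.9, 202.9], [188.5, 227.6], [325.2, 240.5]]
48 [[192.4, 204.5], [187.0, 229.7], [326.0, 242.7]]
54 [[190.9, 206.2], [185.4, 231.7], [326.8, 245.0]]
```

```bash
python3 - <<'E'
from h import *
o=get_obs();c=(510.3,36.2);d=o["tool_pos"][:2]-c;a=np.degrees(np.arctan2(d[1],d[0]));print(a)
circ(a,-100-345,25,c=c)
E
```

```text
-98.68320152646785
-99 [[np.float64(-0.28), np.float64(0.39), 0], [np.float64(-0.37), np.float64(0.31), 0], [np.float64(-0.43), np.float64(0.22), 0], [np.float64(-0.47), np.float64(0.11), 0], [np.float64(-0.48), np.float64(-0.01), 0]]
-168 [[np.float64(-0.47), np.float64(-0.12), 0], [np.float64(-0.42), np.float64(-0.23), 0], [np.float64(-0.35), np.float64(-0.33), 0], [np.float64(-0.27), np.float64(-0.4), 0], [np.float64(-0.16), np.float64(-0.45), 0]]
-237 [[np.float64(-0.05), np.float64(-0.48), 0], [np.float64(0.07), np.float64(-0.48), 0], [np.float64(0.18), np.float64(-0.45), 0], [np.float64(0.28), np.float64(-0.39), 0], [np.float64(0.37), np.float64(-0.31), 0]]
-306 [[np.float64(0.43), np.float64(-0.22), 0], [np.float64(0.47), np.float64(-0.11), 0], [np.float64(0.48), np.float64(0.01), 0], [np.float64(0.47), np.float64(0.13), 0], [np.float64(0.42), np.float64(0.23), 0]]
-376 [[np.float64(0.35), np.float64(0.33), 0], [np.float64(0.27), np.float64(0.4), 0], [np.float64(0.16), np.float64(0.45), 0], [np.float64(0.05), np.float64(0.48), 0], [np.float64(-0.07), np.float64(0.48), 0]]
```

Emit:
arm_command(gripper=[5,5,5,5,5], dp=[[-0.28,0.39,0],[-0.37,0.31,0],[-0.43,0.22,0],[-0.47,0.11,0],[-0.48,-0.01,0]], twist=[0,0,0,0,0])

```text
time: 60.15
tool_pos: [462.3, 24.6, 193.7]
tcp_rot: [3.142, -0.002, -1.22]
contact_force: [3.2, -1.9, 4.3]
grip_width: 17.5
finger_force: 30.0
```

Emit:
arm_command(gripper=[5,5,5,5,5], dp=[[-0.47,-0.12,0],[-0.42,-0.23,0],[-0.35,-0.33,0],[-0.27,-0.4,0],[-0.16,-0.45,0]], twist=[0,0,0,0,0])

```text
time: 60.78
tool_pos: [482.9, 77.6, 193.6]
tcp_rot: [3.139, 0.0, -1.219]
contact_force: [-2.2, -1.8, 9.4]
grip_width: 17.2
finger_force: 30.0
```

Emit:
arm_command(gripper=[5,5,5,5,5], dp=[[-0.05,-0.48,0],[0.07,-0.48,0],[0.18,-0.45,0],[0.28,-0.39,0],[0.37,-0.31,0]], twist=[0,0,0,0,0])

```text
time: 61.4
tool_pos: [540.6, 76.5, 193.7]
tcp_rot: [3.141, 0.001, -1.219]
contact_force: [-1.6, 2.2, 8.4]
grip_width: 17.5
finger_force: 30.0
```

Emit:
arm_command(gripper=[5,5,5,5,5], dp=[[0.43,-0.22,0],[0.47,-0.11,0],[0.48,0.01,0],[0.47,0.13,0],[0.42,0.23,0]], twist=[0,0,0,0,0])

```text
time: 62.02
tool_pos: [559.2, 22.1, 193.7]
tcp_rot: [3.142, 0.001, -1.219]
contact_force: [-2.1, 3.0, 8.5]
grip_width: 17.5
finger_force: 30.0
```

```bash
cat >> h.py <<'E'
def angle(o,c=(510.3,36.2)):
    d=o["tool_pos"][:2]-c;return np.hypot(*d).round(1),np.degrees(np.arctan2(d[1],d[0])).round(1)
def hpl(im,C):
    """rib outer edge and platen front-face edges in press y on z=40 plane, then heights"""
    K,R,p,_=C;q=p[:2]-[510.5,36.5];yc=-sn*q[0]+cs*q[1];hc=p[2]
    for x in(66,62,23.5,-23.5):
        y,b=prof(im,C,x,-34,10,177);d=np.gradient(b,y)
        ir=np.argmin(d*(y<-20));rib=y[ir]
        exp=yc+(-20-yc)*(hc-40)/(hc-22);off=exp-rib
        t=(y>rib+6)&(y<rib+22)   # top edge: strongest rise
        it=np.argmax(np.where(t,d,-1e9));yt=y[it]+off
        # half-level refine
        z=lambda yy:hc-(-14-yc)*(hc-40)/(yy-yc)
        print(x,"rib %.2f off %.2f  top y' %.2f -> z %.1f"%(rib,off,yt,z(yt)))
E
python3 - <<'E'
from h import *
o=st();print(angle(o))
im=cv2.imread("pics/w18.png")[:,:,::-1];o2=dict(o);o2["tool_pos"]=np.array([502.73,-13.34,193.63]);o2["tcp_rot"]=np.array([3.14,.0012,-1.2193]);hpl(im,cam("wrist",o2))
E
```

```text
62.02 [559.25  22.08 193.68] [ 3.1416e+00  5.0000e-04 -1.2192e+00] F [-2.1  3.   8.5] M [0.61 0.25 0.02] 17.5
(np.float64(50.9), np.float64(-16.1))
66 rib -25.50 off -0.14  top y' -7.64 -> z 57.1
62 rib -25.50 off -0.14  top y' -7.64 -> z 57.1
23.5 rib -26.25 off 0.61  top y' -6.89 -> z 59.0
-23.5 rib -27.00 off 1.36  top y' -9.39 -> z 52.6
```

Emit:
arm_command(gripper=[5,5,5,5,5], dp=[[0.35,0.33,0],[0.27,0.4,0],[0.16,0.45,0],[0.05,0.48,0],[0,0,0]], twist=[0,0,0,0,0])

```text
time: 62.65
tool_pos: [526.0, -11.8, 193.6]
tcp_rot: [3.139, 0.001, -1.22]
contact_force: [-3.6, 1.4, 8.8]
grip_width: 17.3
finger_force: 30.0
```

```bash
python3 - <<'E'
from h import *
im,C,o=snap("wrist","w19");st();print(angle(o));hpl(im,C)
y,p=prof(im,C,62,-30,0,31);print([(int(a),int(b)) for a,b in zip(y,p)])
y,p=prof(im,C,23.5,-30,0,31);print([(int(a),int(b)) for a,b in zip(y,p)])
E
```

```text
62.7 [526.11 -11.73 193.63] [ 3.1393e+00  9.0000e-04 -1.2196e+00] F [-3.2  1.5  8.8] M [0.32 0.5  0.02] 17.5
(np.float64(50.5), np.float64(-71.9))
66 rib -25.50 off -0.12  top y' -12.62 -> z 43.9
62 rib -25.50 off -0.12  top y' -12.87 -> z 43.2
23.5 rib -26.25 off 0.63  top y' -12.12 -> z 45.3
-23.5 rib -27.00 off 1.38  top y' -11.62 -> z 46.7
[(-30, 218), (-29, 219), (-28, 220), (-27, 217), (-26, 182), (-25, 109), (-24, 78), (-23, 71), (-22, 72), (-21, 111), (-20, 168), (-19, 201), (-18, 209), (-17, 206), (-16, 189), (-15, 164), (-14, 160), (-13, 182), (-12, 212), (-11, 223), (-10, 219), (-9, 215), (-8, 214), (-7, 214), (-6, 214), (-5, 211), (-4, 210), (-3, 213), (-2, 216), (-1, 217), (0, 218)]
[(-30, 226), (-29, 226), (-28, 223), (-27, 194), (-26, 127), (-25, 85), (-24, 80), (-23, 78), (-22, 86), (-21, 99), (-20, 102), (-19, 101), (-18, 105), (-17, 113), (-16, 127), (-15, 148), (-14, 162), (-13, 185), (-12, 212), (-11, 220), (-10, 216), (-9, 214), (-8, 214), (-7, 214), (-6, 213), (-5, 209), (-4, 207), (-3, 210), (-2, 211), (-1, 212), (0, 214)]
```

```bash
python3 - <<'E'
from h import *
circ(-72,-72-150,10,c=(510.3,36.2))
E
```

```text
-72 [[np.float64(-0.09), np.float64(0.51), 0], [np.float64(-0.22), np.float64(0.47), 0], [np.float64(-0.33), np.float64(0.4), 0], [np.float64(-0.43), np.float64(0.3), 0], [np.float64(-0.49), np.float64(0.18), 0]]
-147 [[np.float64(-0.52), np.float64(0.05), 0], [np.float64(-0.51), np.float64(-0.09), 0], [np.float64(-0.47), np.float64(-0.22), 0], [np.float64(-0.4), np.float64(-0.33), 0], [np.float64(-0.3), np.float64(-0.43), 0]]
```

Emit:
arm_command(gripper=[5,5,5,5,5], dp=[[-0.09,0.51,0],[-0.22,0.47,0],[0,0,0],[0,0,0],[0,0,0]], twist=[0,0,0,0,0])

```text
time: 63.32
tool_pos: [500.8, -12.9, 193.6]
tcp_rot: [3.14, 0.0, -1.219]
contact_force: [-2.5, -0.1, 9.3]
grip_width: 17.3
finger_force: 30.0
```

```bash
python3 - <<'E'
from h import *
im,C,o=snap("wrist","w20");st();print(angle(o));hpl(im,C)
E
```

```text
63.38 [500.85 -12.94 193.66] [ 3.1396e+00  3.0000e-04 -1.2193e+00] F [-2.5  0.6  9.2] M [0.2  0.36 0.12] 17.1
(np.float64(50.0), np.float64(-100.9))
66 rib -25.50 off -0.10  top y' -13.10 -> z 42.6
62 rib -25.50 off -0.10  top y' -19.35 -> z 23.8
23.5 rib -26.25 off 0.65  top y' -12.35 -> z 44.7
-23.5 rib -27.00 off 1.40  top y' -11.85 -> z 46.0
```

Emit:
arm_command(gripper=[5,5,5,5,5], dp=[[-0.33,0.4,0],[-0.43,0.3,0],[0,0,0],[0,0,0],[0,0,0]], twist=[0,0,0,0,0])

```text
time: 64.0
tool_pos: [477.8, -1.2, 193.6]
tcp_rot: [3.139, 0.0, -1.219]
contact_force: [-2.5, 0.2, 10.0]
grip_width: 17.7
finger_force: 30.0
```

```bash
python3 - <<'E'
from h import *
im,C,o=snap("wrist","w21");st();print(angle(o));hpl(im,C)
E
```

```text
64.05 [477.76  -1.22 193.63] [ 3.1393e+00  2.0000e-04 -1.2194e+00] F [-2.9  0.2  9.9] M [ 0.08  0.46 -0.02] 17.2
(np.float64(49.6), np.float64(-131.0))
66 rib -24.25 off -0.64  top y' -13.64 -> z 41.2
62 rib -24.50 off -0.39  top y' -13.64 -> z 41.2
23.5 rib -25.50 off 0.61  top y' -12.39 -> z 45.2
-23.5 rib -26.25 off 1.36  top y' -12.14 -> z 46.0
```

Emit:
arm_command(gripper=[5,5,5,5,5], dp=[[-0.49,0.18,0],[0,0,0],[0,0,0],[0,0,0],[0,0,0]], twist=[0,0,0,0,0])

```text
time: 64.68
tool_pos: [469.2, 8.8, 193.6]
tcp_rot: [3.139, 0.0, -1.219]
contact_force: [-3.7, -0.6, 10.3]
grip_width: 17.9
finger_force: 30.0
```

```bash
python3 - <<'E'
from h import *
im,C,o=snap("wrist","w22");st();print(angle(o));hpl(im,C)
E
```

```text
64.72 [469.2    8.79 193.64] [ 3.1391e+00  4.0000e-04 -1.2192e+00] F [-4.1 -0.3 10.7] M [0.2  0.57 0.02] 17.3
(np.float64(49.4), np.float64(-146.3))
66 rib -23.25 off -1.07  top y' -14.07 -> z 39.8
62 rib -24.00 off -0.32  top y' -13.32 -> z 42.5
23.5 rib -24.75 off 0.43  top y' -12.82 -> z 44.3
-23.5 rib -25.50 off 1.18  top y' -12.57 -> z 45.2
```

```bash
cat >> h.py <<'E'
def edge2(im,C,xs):
    K,R,p,_=C;q=p[:2]-[510.5,36.5];yc=-sn*q[0]+cs*q[1];hc=p[2];zt=[];rb=[]
    for x in xs:
        y,b=prof(im,C,x,-34,10,441);b=np.convolve(b,np.ones(9)/9,'same');d=np.gradient(b,y)
        rib=y[np.argmin(np.where((y<-21)&(y>-30),d,0))]
        t=(y>-17)&(y<-3);yt=y[np.argmax(np.where(t,d,-1e9))]
        zt.append(hc-(-14-yc)*(hc-40)/(yt-yc));rb.append(rib-(yc+(-20-yc)*(hc-40)/(hc-22)))
    return np.array(zt),np.array(rb)
E
python3 - <<'E'
from h import *
poses={18:((502.73,-13.34,193.63),(3.14,.0012,-1.2193)),19:((526.11,-11.73,193.63),(3.1393,.0009,-1.2196)),20:((500.85,-12.94,193.66),(3.1396,.0003,-1.2193)),21:((477.76,-1.22,193.63),(3.1393,.0002,-1.2194)),22:((469.2,8.79,193.64),(3.1391,.0004,-1.2192))}
xs=[64,60,56,52,48,44,40,36,32,28,24,20,16]
for k,(p,r) in poses.items():
    im=cv2.imread(f"pics/w{k}.png")[:,:,::-1];C=cam("wrist",dict(tool_pos=np.array(p),tcp_rot=np.array(r)))
    z,rb=edge2(im,C,xs);print(k,"z",z.round(1).tolist(),"med",np.median(z).round(2),"rib",rb.round(1).tolist())
E
```

```text
18 z [57.5, 57.5, 57.2, 57.2, 57.2, 57.2, 57.2, 57.0, 57.0, 57.0, 57.5, 57.2, 57.0] med 57.24 rib [0.0, 0.0, -0.1, -0.2, -0.2, -0.2, -0.3, -0.4, -0.4, -0.5, -0.6, -0.6, -0.8]
19 z [43.7, 43.7, 43.7, 43.7, 43.7, 43.7, 43.4, 43.4, 43.7, 43.7, 43.7, 43.4, 43.4] med 43.68 rib [0.2, 0.1, 0.0, 0.0, -0.1, -0.2, -0.3, -0.4, -0.4, -0.5, -0.6, -0.7, -0.8]
20 z [42.8, 42.6, 42.6, 42.6, 42.6, 42.3, 42.3, 42.3, 42.3, 42.3, 42.3, 42.3, 42.0] med 42.28 rib [0.1, 0.0, 0.0, -0.1, -0.2, -0.2, -0.3, -0.4, -0.5, -0.5, -0.6, -0.7, -0.7]
21 z [42.6, 42.6, 42.6, 42.6, 42.6, 42.6, 42.6, 42.6, 42.9, 42.9, 42.9, 42.9, 42.6] med 42.59 rib [0.5, 0.3, 0.2, 0.1, -0.1, -0.3, -0.3, -0.4, -0.5, -0.6, -0.6, -0.7, -0.7]
22 z [43.6, 43.6, 43.6, 42.9, 42.9, 42.9, 42.9, 42.9, 42.9, 43.3, 43.3, 43.3, 43.3] med 43.26 rib [0.5, 0.3, 0.1, 0.1, 0.1, 0.1, 0.0, -0.1, -0.2, -0.4, -0.5, -0.6, -0.7]
```

Contact is clear: the platen's top edge stopped at z≈42.3 (wax top 30 + 12) at a crank heading of about −459°, and the crank is now at −506°. I go on to about −542°, just under a quarter turn past contact, then hold.

```bash
python3 - <<'E'
from h import *
circ(-146.3,-182,3,c=(510.3,36.2))
E
```

```text
-146 [[np.float64(-0.41), np.float64(0.05), 0], [np.float64(-0.41), np.float64(-0.03), 0], [np.float64(-0.4), np.float64(-0.12), 0]]
```

Emit:
arm_command(gripper=[5,5,5,5,5], dp=[[-0.41,0.05,0],[-0.41,-0.03,0],[-0.4,-0.12,0],[0,0,0],[0,0,0]], twist=[0,0,0,0,0])

```text
time: 65.35
tool_pos: [461.2, 38.7, 193.6]
tcp_rot: [3.14, 0.001, -1.219]
contact_force: [-3.0, 2.4, 10.3]
grip_width: 17.6
finger_force: 30.0
```

```bash
python3 - <<'E'
from h import *
o=st();print(angle(o))
c=(510.3,36.2);a=angle(o)[1];a=a if a<0 else a-360
circ(a,a+360,25,c=c)
E
```

```text
65.35 [461.16  38.67 193.65] [ 3.1396e+00  9.0000e-04 -1.2192e+00] F [-3.   2.4 10.3] M [ 0.42  0.49 -0.04] 17.6
(np.float64(49.2), np.float64(177.1))
-183 [[np.float64(0.48), np.float64(0.14), 0], [np.float64(0.5), np.float64(0.01), 0], [np.float64(0.49), np.float64(-0.11), 0], [np.float64(0.45), np.float64(-0.23), 0], [np.float64(0.37), np.float64(-0.33), 0]]
-111 [[np.float64(0.28), np.float64(-0.42), 0], [np.float64(0.17), np.float64(-0.47), 0], [np.float64(0.04), np.float64(-0.5), 0], [np.float64(-0.08), np.float64(-0.49), 0], [np.float64(-0.2), np.float64(-0.46), 0]]
-39 [[np.float64(-0.31), np.float64(-0.39), 0], [np.float64(-0.4), np.float64(-0.3), 0], [np.float64(-0.46), np.float64(-0.2), 0], [np.float64(-0.5), np.float64(-0.08), 0], [np.float64(-0.5), np.float64(0.05), 0]]
33 [[np.float64(-0.47), np.float64(0.17), 0], [np.float64(-0.41), np.float64(0.28), 0], [np.float64(-0.33), np.float64(0.38), 0], [np.float64(-0.22), np.float64(0.45), 0], [np.float64(-0.11), np.float64(0.49), 0]]
105 [[np.float64(0.02), np.float64(0.5), 0], [np.float64(0.14), np.float64(0.48), 0], [np.float64(0.26), np.float64(0.43), 0], [np.float64(0.36), np.float64(0.35), 0], [np.float64(0.43), np.float64(0.25), 0]]
```

Emit:
arm_command(gripper=[5,5,5,5,5], dp=[[0,0,0],[0,0,0],[0,0,0],[0,0,0],[0,0,0]], twist=[0,0,0,0,0])

```text
time: 65.97
tool_pos: [461.1, 38.7, 193.6]
tcp_rot: [3.14, 0.001, -1.219]
contact_force: [-4.2, 2.1, 10.6]
grip_width: 17.7
finger_force: 30.0
```

Emit:
arm_command(gripper=[5,5,5,5,5], dp=[[0,0,0],[0,0,0],[0,0,0],[0,0,0],[0,0,0]], twist=[0,0,0,0,0])

```text
time: 66.6
tool_pos: [461.2, 38.7, 193.6]
tcp_rot: [3.14, 0.001, -1.219]
contact_force: [-4.0, 3.1, 10.9]
grip_width: 17.3
finger_force: 30.0
```

Emit:
arm_command(gripper=[5,5,5,5,5], dp=[[0,0,0],[0,0,0],[0,0,0],[0,0,0],[0,0,0]], twist=[0,0,0,0,0])

```text
time: 67.22
tool_pos: [461.2, 38.7, 193.6]
tcp_rot: [3.14, 0.001, -1.219]
contact_force: [-3.6, 1.8, 11.0]
grip_width: 17.2
finger_force: 30.0
```

Emit:
arm_command(gripper=[5,5,5,5,5], dp=[[0,0,0],[0,0,0],[0,0,0],[0,0,0],[0,0,0]], twist=[0,0,0,0,0])

```text
time: 67.85
tool_pos: [461.2, 38.7, 193.6]
tcp_rot: [3.14, 0.001, -1.219]
contact_force: [-2.8, 3.0, 10.6]
grip_width: 17.5
finger_force: 30.0
```

Emit:
arm_command(gripper=[5,5,5,5,5], dp=[[0,0,0],[0,0,0],[0,0,0],[0,0,0],[0,0,0]], twist=[0,0,0,0,0])

```text
time: 68.47
tool_pos: [461.1, 38.7, 193.6]
tcp_rot: [3.14, 0.001, -1.219]
contact_force: [-3.5, 1.4, 11.0]
grip_width: 17.3
finger_force: 30.0
```

Emit:
arm_command(gripper=[5,5,5,5,5], dp=[[0,0,0],[0,0,0],[0,0,0],[0,0,0],[0,0,0]], twist=[0,0,0,0,0])

```text
time: 69.1
tool_pos: [461.1, 38.7, 193.6]
tcp_rot: [3.14, 0.001, -1.219]
contact_force: [-4.0, 2.9, 9.9]
grip_width: 17.6
finger_force: 30.0
```

```bash
python3 - <<'E'
from h import *
im,C,o=snap("wrist","w23");st();print(angle(o))
xs=[60,52,44,36,28,20];z,rb=edge2(im,C,xs);print(z.round(1),rb.round(1))
E
```

```text
69.15 [461.17  38.67 193.65] [ 3.1396e+00  1.0000e-03 -1.2193e+00] F [-4.4  1.8 10.6] M [0.47 0.56 0.01] 17.2
(np.float64(49.2), np.float64(177.1))
[22.6 22.6 22.6 22.6 45.  33. ] [ 0.6  0.6  0.1  0.1  0.1 -0.3]
```

Held 3.8 s. Now I wind back one turn counter-clockwise.

Emit:
arm_command(gripper=[5,5,5,5,5], dp=[[0.48,0.14,0],[0.5,0.01,0],[0.49,-0.11,0],[0.45,-0.23,0],[0.37,-0.33,0]], twist=[0,0,0,0,0])

```text
time: 69.78
tool_pos: [493.5, -10.9, 193.6]
tcp_rot: [3.14, 0.001, -1.22]
contact_force: [-0.6, 4.6, 8.5]
grip_width: 17.4
finger_force: 30.0
```

Emit:
arm_command(gripper=[5,5,5,5,5], dp=[[0.28,-0.42,0],[0.17,-0.47,0],[0.04,-0.5,0],[-0.08,-0.49,0],[-0.2,-0.46,0]], twist=[0,0,0,0,0])

```text
time: 70.4
tool_pos: [549.9, 4.2, 193.6]
tcp_rot: [3.138, 0.001, -1.22]
contact_force: [-6.2, 1.3, 10.3]
grip_width: 17.4
finger_force: 30.0
```

Emit:
arm_command(gripper=[5,5,5,5,5], dp=[[-0.31,-0.39,0],[-0.4,-0.3,0],[-0.46,-0.2,0],[-0.5,-0.08,0],[-0.5,0.05,0]], twist=[0,0,0,0,0])

```text
time: 71.03
tool_pos: [553.8, 62.5, 193.7]
tcp_rot: [3.141, -0.002, -1.22]
contact_force: [-0.8, -4.5, 7.1]
grip_width: 17.6
finger_force: 30.0
```

```bash
python3 - <<'E'
from h import *
o=st();print(angle(o))
E
```

```text
71.03 [553.76  62.48 193.7 ] [ 3.1409e+00 -1.9000e-03 -1.2195e+00] F [-0.8 -4.5  7.1] M [-0.53  0.13  0.06] 17.6
(np.float64(50.8), np.float64(31.2))
```

Emit:
arm_command(gripper=[5,5,5,5,5], dp=[[-0.47,0.17,0],[-0.41,0.28,0],[-0.33,0.38,0],[-0.22,0.45,0],[-0.11,0.49,0]], twist=[0,0,0,0,0])

```text
time: 71.65
tool_pos: [499.1, 84.7, 193.7]
tcp_rot: [-3.14, 0.0, -1.219]
contact_force: [2.5, 0.8, 6.1]
grip_width: 17.2
finger_force: 30.0
```

Emit:
arm_command(gripper=[5,5,5,5,5], dp=[[0.02,0.5,0],[0.14,0.48,0],[0.26,0.43,0],[0.36,0.35,0],[0.43,0.25,0]], twist=[0,0,0,0,0])

```text
time: 72.28
tool_pos: [461.1, 38.7, 193.7]
tcp_rot: [3.14, 0.001, -1.219]
contact_force: [0.1, 2.7, 8.3]
grip_width: 17.0
finger_force: 30.0
```

```bash
python3 - <<'E'
from h import *
o=st();print(angle(o))
E
```

```text
72.28 [461.09  38.71 193.68] [ 3.1402e+00  1.4000e-03 -1.2190e+00] F [0.1 2.7 8.3] M [ 0.61 -0.04 -0.02] 17.0
(np.float64(49.3), np.float64(177.1))
```

Emit:
arm_command(gripper=[46,46,46,46,46], dp=[[0,0,0],[0,0,0],[0,0,-0.8],[0,0,-1],[0,0,-1]], twist=[0,0,0,0,0])

```text
time: 72.9
tool_pos: [461.8, 38.7, 263.2]
tcp_rot: [3.139, 0.001, -1.219]
contact_force: [-0.1, -0.4, 0.3]
grip_width: 46.0
finger_force: 0.0
```

Emit:
arm_command(gripper=[62,62,62,62,62], dp=[[0,0,0],[0,0,0],[0,0,0],[0,0,0],[0.96,-0.4,0]], twist=[1,1,1,0.4,0])

```text
time: 73.53
tool_pos: [473.2, 15.9, 263.0]
tcp_rot: [3.14, 0.0, -1.513]
contact_force: [0.3, 0.6, -0.2]
grip_width: 62.1
finger_force: 0.0
```

Emit:
arm_command(gripper=[62,62,62,62,62], dp=[[0.96,-0.4,0],[0.96,-0.4,0],[0.96,-0.4,0],[0.96,-0.4,0],[0,0,0]], twist=[0,0,0,0,0])

```text
time: 74.15
tool_pos: [519.1, -79.7, 262.4]
tcp_rot: [3.14, 0.0, -1.517]
contact_force: [0.0, 0.7, -0.2]
grip_width: 61.9
finger_force: 0.0
```

```bash
python3 - <<'E'
from h import *
im,C,o=snap("wrist","w24");st()
print([(q[0],q[1].round(0),rect(C,q[2],52)) for q in blobs((im.sum(2)<100).astype(np.uint8),150) if 250<q[1][0]<310 and 140<q[1][1]<240])
print(plan(o,[517.3,-78.8,31],-1.516))
y,p=prof(im,C,62,-40,10,26);print([(int(a),int(b)) for a,b in zip(y,p)])
E
```

```text
74.2 [518.63 -78.71 262.54] [ 3.1401e+00  7.0000e-04 -1.5167e+00] F [-0.3 -0.1 -0.4] M [0.17 0.03 0.06] 61.8
[(np.int32(339), array([281., 179.]), (array([517.5, -81.7]), array([33.6, 15.4]), 3.1))]
dp [-0.037  0.055  9.257] twist -0.016
[(-40, 216), (-38, 217), (-36, 217), (-34, 217), (-32, 219), (-30, 221), (-28, 164), (-26, 83), (-24, 82), (-22, 147), (-20, 191), (-18, 190), (-16, 194), (-14, 203), (-12, 193), (-10, 161), (-8, 172), (-6, 219), (-4, 223), (-2, 217), (0, 217), (2, 215), (4, 217), (6, 219), (8, 217), (10, 214)]
```

Emit:
arm_command(gripper=[62,62,62,62,62], dp=[[0,0.05,1],[0,0,1],[0,0,1],[0,0,1],[0,0,1]], twist=[0,0,0,0,0])

```text
time: 74.82
tool_pos: [517.1, -77.4, 137.5]
tcp_rot: [3.141, 0.0, -1.515]
contact_force: [-0.2, 0.4, -1.3]
grip_width: 62.0
finger_force: 0.0
```

Emit:
arm_command(gripper=[62,62,62,62,62], dp=[[0,0,1],[0,0,1],[0,0,1],[0,0,0.9],[0,0,0.3]], twist=[0,0,0,0,0])

```text
time: 75.45
tool_pos: [516.5, -77.5, 32.2]
tcp_rot: [3.139, 0.001, -1.515]
contact_force: [0.0, 0.1, 0.2]
grip_width: 62.3
finger_force: 0.0
```

Emit:
arm_command(gripper=[20,20,20,20,20], dp=[[0,0,0],[0,0,0],[0,0,0],[0,0,0],[0,0,0]], twist=[0,0,0,0,0])

```text
time: 76.08
tool_pos: [517.5, -78.9, 34.0]
tcp_rot: [3.142, -0.0, -1.516]
contact_force: [-3.3, 0.2, 6.0]
grip_width: 35.5
finger_force: 30.0
```

Emit:
arm_command(gripper=[20,20,20,20,20], dp=[[0.05,0,0],[0.1,0.02,0],[0.2,0.02,0],[0.3,0,0],[0.3,0,0]], twist=[0,0,0,0,0])

```text
time: 76.7
tool_pos: [518.5, -102.4, 34.0]
tcp_rot: [-3.14, 0.0, -1.516]
contact_force: [1.2, 3.1, 6.1]
grip_width: 35.7
finger_force: 30.0
```

```bash
python3 -c "
from h import *
st()"
```

```text
76.7 [ 518.46 -102.42   34.  ] [-3.1403e+00  1.0000e-04 -1.5163e+00] F [1.2 3.1 6.1] M [ 0.65  0.32 -0.05] 35.7
```

Emit:
arm_command(gripper=[20,20,20,20,20], dp=[[0.3,0,0],[0.3,0,0],[0.3,0,0],[0.3,0,0],[0.3,0,0]], twist=[0,0,0,0,0])

```text
time: 77.32
tool_pos: [520.5, -139.9, 34.0]
tcp_rot: [-3.14, 0.0, -1.516]
contact_force: [-0.4, 2.9, 6.2]
grip_width: 35.9
finger_force: 30.0
```

Emit:
arm_command(gripper=[20,20,20,20,20], dp=[[0.3,0,0],[0.3,0,0],[0.3,0,0],[0.3,0,0],[0.3,0,0]], twist=[0,0,0,0,0])

```text
time: 77.95
tool_pos: [522.5, -177.4, 34.0]
tcp_rot: [-3.14, 0.0, -1.516]
contact_force: [0.5, 2.9, 6.3]
grip_width: 35.5
finger_force: 30.0
```

Emit:
arm_command(gripper=[20,20,20,20,20], dp=[[0.3,0,0],[0.3,0,0],[0.25,0,0],[0.15,0,0],[0.08,0,0]], twist=[0,0,0,0,0])

```text
time: 78.58
tool_pos: [523.9, -204.3, 34.0]
tcp_rot: [-3.141, -0.0, -1.517]
contact_force: [-1.0, 3.0, 6.0]
grip_width: 35.5
finger_force: 30.0
```

Emit:
arm_command(gripper=[20,62,62,62,62], dp=[[0,0,0],[0,0,0],[0,0,0],[0,0,0],[0,0,-0.5]], twist=[0,0,0,0,0])

```text
time: 79.2
tool_pos: [522.9, -204.0, 45.3]
tcp_rot: [3.14, 0.001, -1.516]
contact_force: [0.5, -0.1, -0.8]
grip_width: 61.8
finger_force: 0.0
```

Emit:
arm_command(gripper=[62,62,62,62,62], dp=[[0,0,-1],[0,0,-1],[0,0,-1],[0,0,-1],[0,0,-1]], twist=[0,0,0,0,0])

```text
time: 79.82
tool_pos: [523.5, -204.3, 172.5]
tcp_rot: [-3.141, -0.001, -1.516]
contact_force: [0.2, -0.3, -0.1]
grip_width: 62.0
finger_force: 0.0
```

Emit:
arm_command(gripper=[62,62,62,62,62], dp=[[0,0,-1],[0,0,-1],[0,0,-1],[0,0,0],[0,0,0]], twist=[0,0,0,0,0])

```text
time: 80.45
tool_pos: [523.1, -204.1, 245.2]
tcp_rot: [3.141, 0.0, -1.516]
contact_force: [0.4, -0.7, -0.2]
grip_width: 62.4
finger_force: 0.0
```

```bash
python3 - <<'E'
from h import *
im,C,o=snap("wrist","w25");st()
print("grip",[(q[0],rect(C,q[2],52)) for q in blobs((im.sum(2)<100).astype(np.uint8),150) if 250<q[1][0]<310 and 140<q[1][1]<240])
gy=-202.3;P1=np.array([517.5+.057*7.2,-202.5])+np.array([-.057*115,115]);print("expected pocket1",P1)
for nm,dx in(("pink",-47),("green",0),("yellow",47)):
    p=P1+np.array([cs,sn])*dx
    r=meas(im,C,{nm:p},45).get(nm);print(nm,p.round(1),r and r["wax"],r and r["base"],"wax->z30",)
for a,ce,px in blobs(mask(im,"blue"),30): print("blue",a,onz(C,[ce],18)[0].round(1)[:2])
E
```

```text
80.5 [ 522.99 -203.95  244.73] [ 3.1400e+00  9.0000e-04 -1.5161e+00] F [-0.8  0.6  0.4] M [ 0.12 -0.09 -0.01] 61.9
grip [(np.int32(387), (array([ 524.7, -207.7]), array([33.2, 15.8]), 3.1))]
expected pocket1 [511.3554 -87.5   ]
pink [464.4 -90.2] (array([470.9, -85.4]), array([27.1, 24.4]), 4.8) (array([466.1, -83.4]), array([44.6, 31. ]), 2.4) wax->z30
green [511.4 -87.5] (array([513.8, -82.4]), array([27. , 21.2]), 3.0) (array([513.5, -78.4]), array([27.5, 21.6]), 3.0) wax->z30
yellow [558.3 -84.8] (array([570.2, -78.9]), array([28.5, 24.4]), 4.1) (array([566.3, -77.5]), array([41.8, 29.3]), 3.6) wax->z30
blue 67 [553.  -93.8]
blue 55 [ 476.6 -105.2]
```

```bash
python3 -c "
from plant import *
print(close_job())"
```

```text
the job is handed in; nothing more can be done
None
```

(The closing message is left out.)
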